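# Pin the washed cover back onto the pressed-sushi mould

## Robot

A 6-joint arm with a two-finger parallel gripper is mounted at the origin on a cart in front of the work surface, level with it; the furniture and walls round the work are solid. World frame = base frame: x ahead of the robot, y to its left, z up, the work surface at z = 0. Lengths are in m, angles in degrees, forces in N, time in s.
With the tool pointing down it reaches from about 0.275 to 0.775 m from the base axis. Payload 14.6 kg.
Tool frame: the origin (TCP) lies midway between the tips of the shut fingers; the grasp point (between the pads) lies 19 mm behind it (robot.pinch_z is the distance from the TCP to the grasp point, in m); x points along the fingers, y is the direction in which the jaws open and shut, and the axes are right-handed (so a half turn about x gives the same grasp; the last joint's range is limited). The gripper opens to 85 mm and grips with 20 to 120 N. Pads are 22 mm wide; open, the fingers measure 114 mm over their backs; the gripper's body (76 mm by 85 mm) begins 54 mm behind the grasp point. The pads swing forward as they close: fully open they stand 13 mm farther back than shut.
Start: joints at [-78.684, 15.075, -2.767, 72.158, 0, 81.102], TCP at [0.181, -0.493, 0.2] pointing down, gripper open.
Joint ranges: [-151.79, 151.79], [-50.71, 97.33], [-67.44, 78.34], [-121.81, 120.89], [-77.56, 73.72], [-180, 180]. Speed limits (degrees/s): [108.29, 108.29, 147.25, 159.86, 180, 180].

## Interface

Orientations are given as [roll, pitch, yaw] about the fixed x, y, z axes, in that order (R = Rz(yaw) Ry(pitch) Rx(roll)).
In Python, from plant import robot, vision gives the robot as it stands.
- The arm moves only by the tool apply_moves, never from a script. Its argument "plan" is a list of rows, each a list of 7 numbers: the shift along the world's x, y, z in cm, then the turn, a rotation vector about the world's x, y, z in degrees, then the finger opening in cm, from 0 to 8.54. A call has 1 to 5 rows; each row shifts and turns the commanded pose from where the row before left it; what a row does not reach is not made up. A row lasts 1/12 s, in which the tool goes at most 41.7 mm and 7.16 degrees, less where a joint would pass 70% of its speed; a pose out of reach is approached as far as the arm can. A call is refused whole if a number of a shift passes 4.17 or a number of a turn 7.16, either way. A call with a gripper value outside its range is refused whole. The fingers move at their own pace and stop on an object; "newtons" is the grip in N (left out, the last holds). Time passes only in rows, so rows that do not move let the fingers close. It gives the time, the measured TCP pose, the force and the opening at its end, in the units of the state.
- robot.get_obs(): the state, without advancing time (a new reading comes with each control period).
- vision.capture(name): name is "side" or "top"; returns a dict with "color" (384x512x3 uint8, blue, green, red), "camera_matrix" (3x3 intrinsics, pixels), "dist_coeffs" ([k1, k2, p1, p2, k3] as OpenCV has them; the pictures are not rectified), "pose" (4x4, takes a point from camera to world coordinates). Camera axes: x right, y down, z forward; pixel columns grow to the right and rows downward; lengths in m; the calibration is good to about 2 mm. A picture is of the moment at which its call begins. There is no depth.
- robot.finish_job(): hands the job in, once; it reports no verdict.
The state is a dict: "clock": time; "q": joint angles; "joint_vel": joint speeds; "tau": joint torques, N m; "eef_pos": TCP position; "eef_rot": TCP orientation; "contact_force": force on the tool from outside, world axes, zero at the start; "ft_torque": the same for the moment, N m; "opening": opening from 0.0 (shut) to 1.0 (fully open).
Only numpy, scipy, OpenCV 4.12 (cv2) and the standard library are available. Lean on these libraries where they do the work, as an engineer would, in place of code of your own. Each camera call takes 0.05 s, during which the arm holds its last target.

## Task

The green pressed-sushi mould has come back from washing in parts. Set the cover gently on the mould, its block in the trough and its eye between the two eyes of the floating hinge; then push the blue-tabbed pin through all three eyes, feeling for the height to which the floating hinge has sunk, lifting it on the pin level with the cover's eye and never forcing the pin, until its tab is fully home. Leave the cover lying flat and closed, let go, and do not disturb the other things.

Things in the scene. Friction and masses are not known exactly. Their poses are not given: they have to be found in the camera images.
- press: The mould: a green trough 170 mm long (x) and 66 mm wide (y), rim 50 mm above the table, held fast by suction feet. Origin on the table under the middle of the trough; x points along the trough to the hinge end, z up. The opening is 144 x 46 mm, 34 mm deep. At the hinge end a floating hinge block with two eyes rides up and down in a channel.
- hinge (a point): Fixed point of the press where the hinge axis must finally be: 100 mm from its origin along x, 54 mm above the table, half-way between the block's two eyes (26 mm outside, 12 mm bore, at y = 15.5 to 31.5 and -31.5 to -15.5 mm; open at both ends, either side will do for the pin). Axes as the press, y along the hinge axis.
- channel (a point): Fixed point in the block's channel, 27 mm above the table. With the cover off, the floating block sinks: its eyes stand somewhere 6 to 20 mm below the hinge point, a height NOT measured here (feel for it: an eye's top is 13 mm above its axis). Sliding it takes 2 N down, 4 N up; it stays where left. Lift it a little past level: the pin tilts in the grip under the load.
- mould_top (a point): Middle of the trough's opening, at rim height (50 mm above the table); axes as the press.
- cover: The pale aluminium cover, loose, 0.3 to 0.54 kg. Origin at the middle of its black bar handle (80 mm long along x, 14 mm wide, 13 mm high, free underneath); x points to the hinge end, z up. Its plate, 163 x 64 x 8 mm, lies 28 to 36 mm below the origin. It starts standing on its pressing block on the table, origin 50 mm high.
- cover_block (a point): Middle of the underside of the cover's pressing block, 50 mm below the handle's middle. The block is 141 x 43 mm and 14 mm high, its foot tapered by 5 mm a side: 1.5 mm play all round in the trough. Seated, the plate lies on the rim and the handle's middle is 86 mm above the table, over the middle of the trough.
- cover_eye (a point): Middle of the cover's hinge eye (26 mm outside, 12 mm bore, 26 mm wide along y: 2.5 mm free on each side between the block's eyes), 100 mm along x from the handle's middle and 33 mm below it; axes as the cover. With the cover on the rim it is 53 mm above the table and up to 2 mm before or behind the hinge point; the pin's nose draws it into line.
- pin: The hinge pin, loose, 50 g, flat on the table. Origin at the middle of its flat blue tab (40 mm long along x, 22 mm wide along y, 10 mm thick), 5 mm above the table; x points along the shaft to the nose. The steel shaft, 10 mm thick, starts at the tab's shoulder 20 mm from the origin and runs 71 mm; then it narrows over 5 mm to a 7 mm nose.
- pin_mid (a point): Point on the pin's axis 51.5 mm from its origin towards the nose; axes as the pin. It meets the hinge point when the pin is home: shoulder against the outer face of a block eye, nose about 13 mm out of the other one.
- dish: Small blue dish, 84 mm across, 24 mm high; bystander. Origin under its middle.
- bowl: Small steel bowl, 124 mm across, 45 mm high; bystander. Origin under its middle.
- spoon: Small steel sauce spoon, 137 x 28 x 13 mm; bystander. Origin under its middle.

How it is judged:
By the outcome, as a careful person would: the job done as asked, in the order asked, and still so for the second after the job is handed in, with the robot touching nothing.
It also fails if it takes over 67 s, if anything falls off the work surface, if the arm or the gripper's body presses on something with over 40 N, if the wrist force passes 120 N, or if a joint passes its speed limit or range.

## Working session

There is one attempt and no reset: what is moved stays moved. The work goes in short steps, Python scripts to look and compute and a tool call to move; the robot and the scene stay as the last step left them, time stands still between calls to the robot, and variables do not carry over. Pictures are saved under pics/ and viewed, and the job is handed in when it is done.

Besides the shell and the picture viewer there is one more tool, called after "Call:" as name(argument=value, ...) on one line, values as JSON. apply_moves: Moves the arm, as the interface text tells. Its arguments: {"type":"object","properties":{"plan":{"type":"array","items":{"type":"array","items":{"type":"number"}}},"newtons":{"type":"number"}},"required":["plan"]}

```bash
ls; mkdir -p pics; python3 - <<'E'
from plant import robot, vision
import cv2,numpy as np
print(robot.get_obs(), robot.pinch_z)
for n in("side","top"):
    d=vision.capture(n); cv2.imwrite(f"pics/{n}0.png",d["color"]); 
    np.savez(f"{n}0.npz",**d)
    print(d["camera_matrix"],d["dist_coeffs"],d["pose"])
E
```

```text
pics
{'clock': 0.0, 'q': array([-7.86846851e+01,  1.50995495e+01, -2.80385561e+00,  7.21586152e+01,
       -1.17230479e-04,  8.11008765e+01]), 'joint_vel': array([-0.04121421,  0.02497895, -0.0949066 ,  0.05562605,  0.01359171,
       -0.00633565]), 'tau': array([ 2.28950659e-03, -6.37612438e+01,  3.84561074e+01,  1.36640362e-02,
       -5.56495206e-05, -8.33605355e-06]), 'eef_pos': array([ 0.18132932, -0.4923612 ,  0.19951805]), 'eef_rot': array([-98.79082343,  89.9379796 , 101.42361503]), 'contact_force': array([-0.19481777,  0.03402034,  0.35435023]), 'ft_torque': array([-0.01299052, -0.00866415, -0.01395074]), 'opening': 0.9999689571579344} 0.0187
[[352.011063     0.         262.0583825 ]
 [  0.         352.011063   187.33122474]
 [  0.           0.           1.        ]] [-0.10619725  0.          0.          0.          0.        ] [[-9.99684553e-01 -3.99277183e-04  2.51124300e-02  5.45844280e-01]
 [-2.26980026e-02  4.42388199e-01 -8.96536381e-01  9.21924195e-01]
 [-1.07514761e-02 -8.96823574e-01 -4.42257711e-01  5.20393775e-01]
 [ 0.00000000e+00  0.00000000e+00  0.00000000e+00  1.00000000e+00]]
[[426.81692561   0.         257.47190204]
 [  0.         426.81692561 196.40578317]
 [  0.           0.           1.        ]] [-0.04593757  0.          0.          0.          0.        ] [[ 0.01536162 -0.99795565  0.0620366   0.49182593]
 [-0.99981231 -0.01606351 -0.01083122  0.0086015 ]
 [ 0.01180561 -0.06185857 -0.9980151   1.10374021]
 [ 0.          0.          0.          1.        ]]
```

View pics/top0.png

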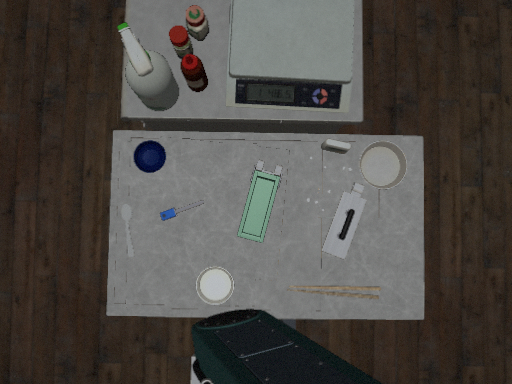

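View pics/side0.png

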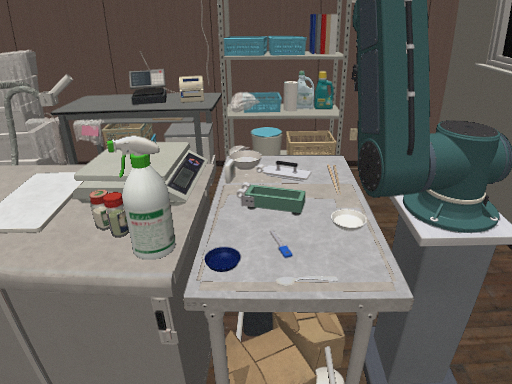

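```bash
python3 - <<'E'
import cv2,numpy as np
t=cv2.imread("pics/top0.png"); s=cv2.imread("pics/side0.png")
cv2.imwrite("pics/t_crop1.png",cv2.resize(t[140:280,220:420],None,fx=4,fy=4,interpolation=cv2.INTER_CUBIC))
cv2.imwrite("pics/t_crop2.png",cv2.resize(t[190:240,150:220],None,fx=10,fy=10,interpolation=cv2.INTER_CUBIC))
cv2.imwrite("pics/s_crop1.png",cv2.resize(s[145:265,215:355],None,fx=5,fy=5,interpolation=cv2.INTER_CUBIC))
E
```

```text
(no output)
```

View pics/t_crop1.png

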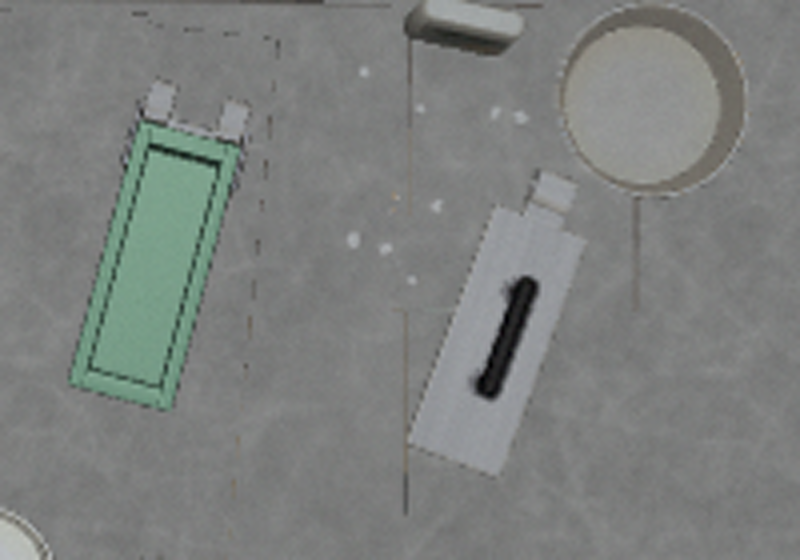

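View pics/t_crop2.png

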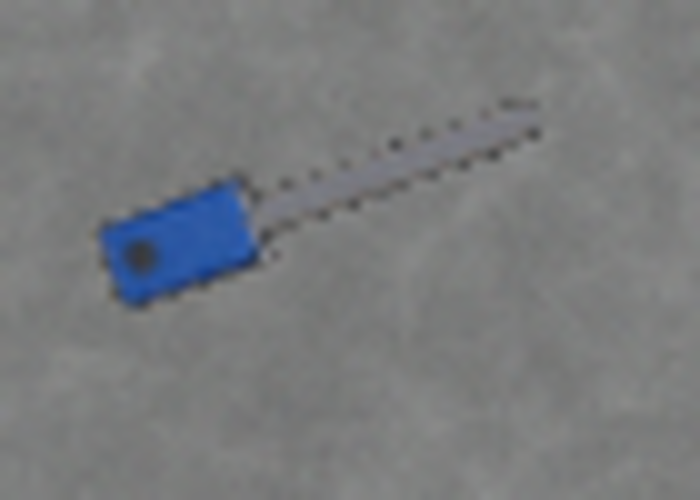

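View pics/s_crop1.png

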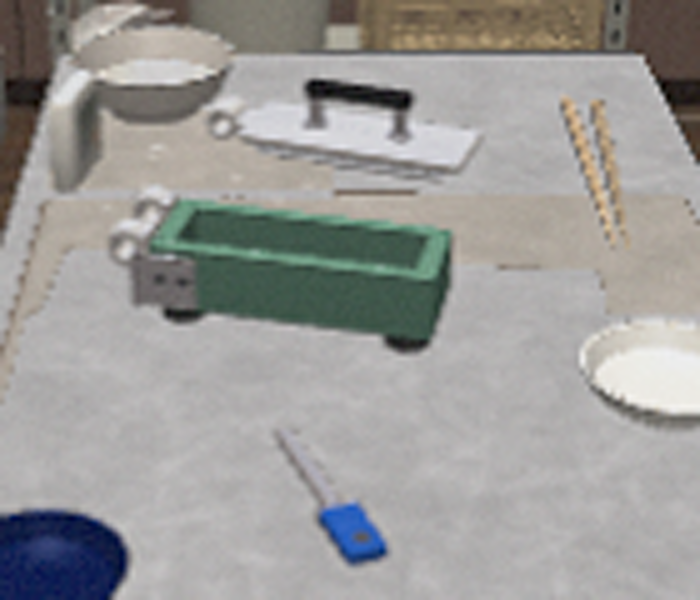

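```bash
cat > h.py <<'E'
import cv2,numpy as np
def cam(d):return d["camera_matrix"],d["dist_coeffs"],d["pose"]
def ray(d,uv):
    K,D,T=cam(d); n=cv2.undistortPoints(np.array(uv,float).reshape(-1,1,2),K,D).reshape(-1,2)
    r=np.c_[n,np.ones(len(n))]@T[:3,:3].T
    return T[:3,3],r
def plane(d,uv,z):
    o,r=ray(d,uv); s=(z-o[2])/r[:,2]; return o+s[:,None]*r
def proj(d,P):
    K,D,T=cam(d); Ti=np.linalg.inv(T)
    return cv2.projectPoints(np.array(P,float).reshape(-1,1,3),cv2.Rodrigues(Ti[:3,:3])[0],Ti[:3,3],K,D)[0].reshape(-1,2)
S=6
def contour(img,roi,fn):
    x0,y0,x1,y1=roi
    im=cv2.resize(img[y0:y1,x0:x1],None,fx=S,fy=S,interpolation=cv2.INTER_LINEAR)
    m=(fn(im.astype(int),cv2.cvtColor(im,cv2.COLOR_BGR2HSV).astype(int))).astype(np.uint8)*255
    cs,_=cv2.findContours(m,cv2.RETR_EXTERNAL,cv2.CHAIN_APPROX_NONE)
    c=max(cs,key=cv2.contourArea).reshape(-1,2)
    return (c+.5)/S-.5+[x0,y0],m
def rect(P):
    c,(w,h),a=cv2.minAreaRect((P[:,:2]*1000).astype(np.float32))
    if w<h: w,h=h,w; a+=90
    a=(a+90)%180-90
    return np.array(c),w,h,a
E
python3 - <<'E'
from h import *
from plant import robot
from scipy.spatial.transform import Rotation as R
t=dict(np.load("top0.npz"));im=t["color"]
c,m=contour(im,(230,155,290,250),lambda b,h:(h[...,1]>45)&(h[...,0]>50)&(h[...,0]<90)); cv2.imwrite("pics/m1.png",m)
print("press",rect(plane(t,c,.05)))
c,m=contour(im,(155,200,181,225),lambda b,h:(h[...,1]>110)&(h[...,0]>95)); cv2.imwrite("pics/m2.png",m)
print("tab",rect(plane(t,c,.01)))
c,m=contour(im,(320,180,375,265),lambda b,h:b.max(-1)<60); cv2.imwrite("pics/m3.png",m)
print("handle",rect(plane(t,c,.0565)))
c,m=contour(im,(318,180,372,262),lambda b,h:(b.sum(-1)>410)|(b.max(-1)<60)); cv2.imwrite("pics/m4.png",m)
print("plate",rect(plane(t,c,.022)))
o=robot.get_obs();e=o["eef_rot"]
M=R.from_euler('xyz',e,degrees=True).as_matrix();print(M)
for p in [(344,222),(345,190),(150,225)]: print(im[p[1],p[0]])
E
```

```text
press (array([534.53540039,  -5.1243782 ]), 170.48008728027344, 65.90492248535156, -14.18365478515625)
tab (array([511.03381348, 226.53089905]), 36.91899871826172, 21.961315155029297, -69.72995376586914)
handle (array([ 493.22128296, -221.62631226]), 77.5461196899414, 15.510802268981934, -20.471473693847656)
plate (array([ 505.6338501 , -229.05702209]), 195.12413024902344, 64.89390563964844, -20.185546875)
[[-2.31234589e-04  3.45530388e-01 -9.38407533e-01]
 [ 9.51066588e-04 -9.38407058e-01 -3.45530447e-01]
 [-9.99999521e-01 -9.72386641e-04 -1.11630236e-04]]
[106 101  99]
[127 128 128]
[125 126 127]
```

```bash
python3 - <<'E'
from h import *
t=dict(np.load("top0.npz"));s=dict(np.load("side0.npz"))
def T(o,yaw):
    a=np.radians(yaw);return lambda p:np.array(p,float)@np.array([[np.cos(a),np.sin(a),0],[-np.sin(a),np.cos(a),0],[0,0,1]])+o
def box(x0,x1,y0,y1,z):return [[x0,y0,z],[x1,y0,z],[x1,y1,z],[x0,y1,z]]
cov=T([.4912,-.2232,.05],-20.2)
pr=T([.5345,-.0051,0],-14.18)
mm=1e-3
L=[(cov,box(-.0815,.0815,-.032,.032,-.028),(0,0,255)),(cov,box(-.04,.04,-.007,.007,.0065),(0,255,255)),(cov,box(.087,.113,-.013,.013,-.033),(255,0,0)),
(pr,box(-.085,.085,-.033,.033,.05),(0,0,255)),(pr,box(.087,.113,.0155,.0315,.041),(255,0,0)),(pr,box(.087,.113,-.0315,-.0155,.041),(255,0,0))]
for d,n,roi in((t,"top",(230,155,380,265)),(s,"side",(220,150,320,230))):
    k=5 if n=="top" else 8
    x0,y0,x1,y1=roi
    im=cv2.resize(d["color"][y0:y1,x0:x1],None,fx=k,fy=k,interpolation=cv2.INTER_CUBIC)
    for f,b,c in L:
        p=(proj(d,f(b))-[x0,y0]+.5)*k-.5
        cv2.polylines(im,[np.round(p).astype(int)],True,c,1)
    cv2.imwrite(f"pics/ov_{n}.png",im)
E
```

```text
(no output)
```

View pics/ov_top.png

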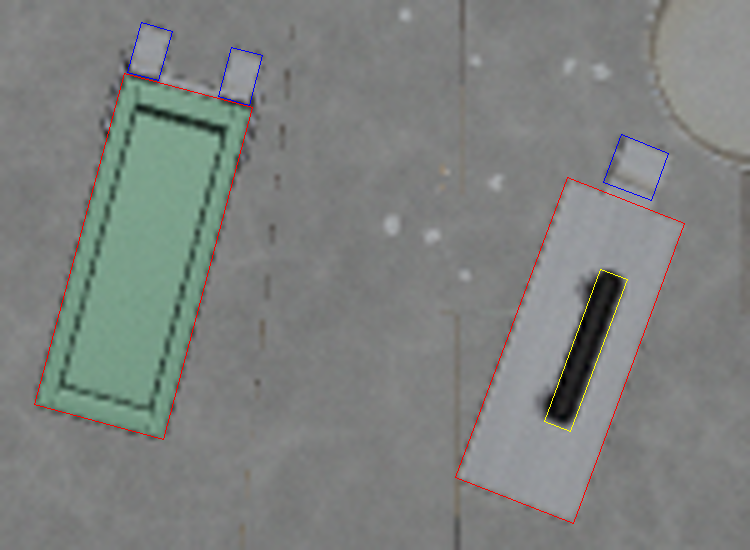

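View pics/ov_side.png

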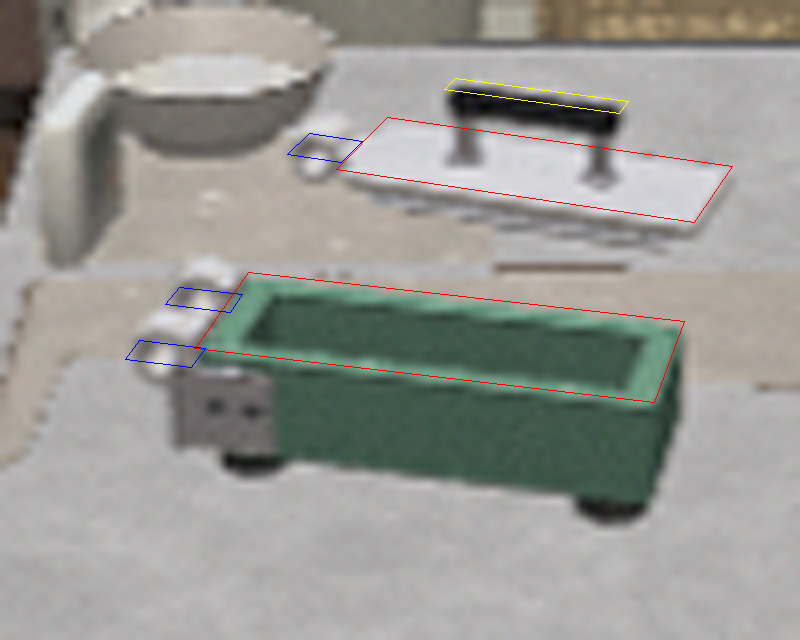

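Call:
apply_moves(plan=[[3, 2.6, 0, 0, 0, 7, 8.5]])

```text
clock: 0.18
eef_pos: [0.2089, -0.4694, 0.1992]
eef_rot: [-11.7, 89.9, -164.8]
contact_force: [0.9, 0.1, -1.3]
opening: 1.001
```

```bash
cat > st.py <<'E'
from plant import robot
import numpy as np
from scipy.spatial.transform import Rotation as R
o=robot.get_obs();M=R.from_euler('xyz',o["eef_rot"],degrees=True).as_matrix()
print("t",round(o["clock"],2),"p",(o["eef_pos"]*1000).round(1),"q",o["q"].round(1),"F",o["contact_force"].round(2),"Tq",o["ft_torque"].round(2),"op",round(o["opening"]*85.4,1))
print("jawyaw",np.degrees(np.arctan2(M[1,1],M[0,1])).round(2),"toolx",M[:,0].round(4),"jawz",M[2,1].round(4))
E
python3 st.py
```

```text
t 0.18 p [ 208.9 -469.4  199.2] q [-75.1  14.   -4.4  71.6  -0.1  78.1] F [ 0.94  0.11 -1.33] Tq [ 0.04 -0.07 -0.04] op 85.5
jawyaw -63.15 toolx [-1.2e-03 -3.0e-04 -1.0e+00] jawz -0.0002
```

Call:
apply_moves(plan=[[2.81, 2.44, 0, 0, 0, 7, 8.5], [2.81, 2.44, 0, 0, 0, 7, 8.5], [2.81, 2.44, 0, 0, 0, 7, 8.5], [2.81, 2.44, 0, 0, 0, 7, 8.5], [2.81, 2.44, 0, 0, 0, 7, 8.5]])

```text
clock: 0.6
eef_pos: [0.3528, -0.3432, 0.1999]
eef_rot: [-115.7, 90.0, 126.9]
contact_force: [1.1, -1.1, -0.2]
opening: 0.995
```

Call:
apply_moves(plan=[[2.81, 2.44, 0, 0, 0, 7, 8.5], [2.81, 2.44, 0, 0, 0, 7, 8.5], [2.81, 2.44, 0, 0, 0, 7, 8.5], [2.81, 2.44, 0, 0, 0, 7, 8.5], [2.81, 2.44, 0, 0, 0, 7, 8.5]])

```text
clock: 1.02
eef_pos: [0.4935, -0.221, 0.1998]
eef_rot: [-127.8, 90.0, 149.7]
contact_force: [1.2, -0.4, 0.7]
opening: 0.993
```

Call:
apply_moves(plan=[[0, 0, -1.2, 0, 0, 7, 8.5], [0, 0, -1.2, 0, 0, 7, 8.5], [0, 0, -1.2, 0, 0, 7, 8.5], [0, 0, -1.2, 0, 0, 7, 8.5], [0, 0, -1.2, 0, 0, 7, 8.5]])

```text
clock: 1.43
eef_pos: [0.4923, -0.2224, 0.1391]
eef_rot: [-168.7, 90.0, 143.8]
contact_force: [0.3, 0.3, 0.5]
opening: 0.993
```

```bash
python3 st.py
```

```text
t 1.43 p [ 492.3 -222.4  139.1] q [-33.   18.   -8.1  63.9   0.   14.5] F [0.31 0.3  0.48] Tq [-0.05 -0.06 -0.04] op 84.8
jawyaw 42.58 toolx [-5.e-04  4.e-04 -1.e+00] jawz -0.0001
```

Call:
apply_moves(plan=[[0, 0, -1.5, 0, 0, 6.8, 8.5], [0, 0, -1.5, 0, 0, 6.8, 8.5], [0, 0, -1.5, 0, 0, 6.8, 8.5], [0, 0, -1.5, 0, 0, 6.8, 5], [0, 0, -0.3, 0, 0, 0, 5]])

```text
clock: 1.85
eef_pos: [0.4912, -0.2219, 0.0747]
eef_rot: [167.1, 89.8, 146.9]
contact_force: [-0.5, -0.9, -0.3]
opening: 0.742
```

```bash
python3 st.py; python3 - <<'E'
from plant import vision
import cv2,numpy as np
for n,r in(("side",(220,60,340,200)),("top",(290,150,410,280))):
    d=vision.capture(n); np.savez(f"{n}1.npz",**d)
    cv2.imwrite(f"pics/{n}1.png",cv2.resize(d["color"][r[1]:r[3],r[0]:r[2]],None,fx=4,fy=4,interpolation=cv2.INTER_CUBIC))
E
```

```text
t 1.85 p [ 491.2 -221.9   74.7] q [-33.   20.5 -15.   54.7   0.  -12.7] F [-0.5 -0.9 -0.3] Tq [-0.05  0.03 -0.03] op 63.4
jawyaw 69.74 toolx [-0.0029  0.0019 -1.    ] jawz 0.0008
```

View pics/side1.png

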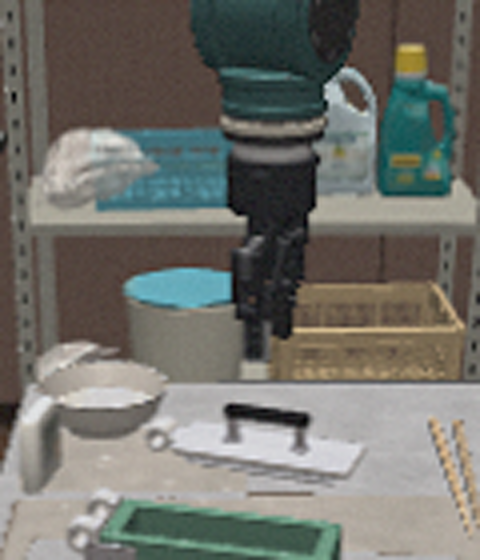

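View pics/top1.png

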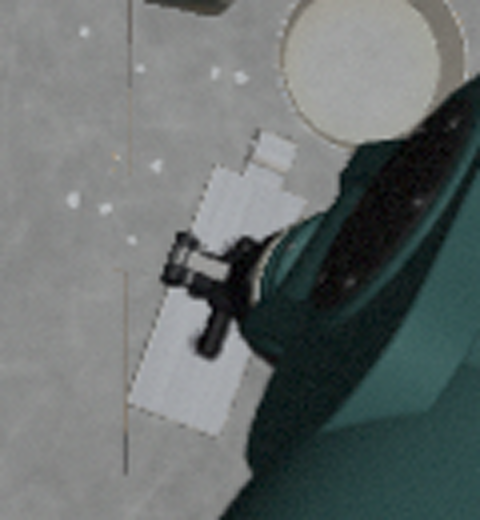

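```bash
python3 - <<'E'
from h import *
for n,r in(("side",(220,60)),("top",(290,150))):
    d=dict(np.load(n+"1.npz"))
    print(n,(proj(d,[[.4912,-.2219,.0747],[.4912,-.2219,.0747+.009],[.4912,-.2219,.05],[.492,-.2228,.05]])-r)*4)
E
```

```text
side [[266.54652785 386.94371063]
 [266.74289331 377.23713442]
 [266.00884298 413.27879583]
 [265.05475847 412.88805191]]
top [[231.10023851 298.11068471]
 [234.44279031 298.16711449]
 [222.21760564 297.9605395 ]
 [223.66761497 296.68607988]]
```

Call:
apply_moves(plan=[[0, 0, -1.5, 0, 0, 0, 5], [0, 0, -1.5, 0, 0, 0, 5], [0, 0, -1.2, 0, 0, 0, 5], [0, 0, 0, 0, 0, 0, 5], [0, 0, 0, 0, 0, 0, 4]], newtons=60)

```text
clock: 2.37
eef_pos: [0.4925, -0.2227, 0.0356]
eef_rot: [-146.5, 90.0, -167.3]
contact_force: [-0.1, -0.2, 0.3]
opening: 0.475
```

Call:
apply_moves(plan=[[0, 0, 0, 0, 0, 0, 2], [0, 0, 0, 0, 0, 0, 1], [0, 0, 0, 0, 0, 0, 0.5], [0, 0, 0, 0, 0, 0, 0.5], [0, 0, 0, 0, 0, 0, 0.5]])

```text
clock: 2.78
eef_pos: [0.4925, -0.2228, 0.0353]
eef_rot: [-12.8, 90.0, -33.4]
contact_force: [-0.1, 0.3, -0.1]
opening: 0.055
```

```bash
python3 st.py
```

```text
t 2.78 p [ 492.5 -222.8   35.3] q [-33.   22.5 -18.7  48.8  -0.  -12.4] F [-0.11  0.29 -0.11] Tq [ 0.   -0.03  0.06] op 4.7
jawyaw 69.4 toolx [ 4.e-04 -3.e-04 -1.e+00] jawz -0.0001
```

```bash
cat > look.py <<'E'
import sys
from plant import vision
import cv2,numpy as np
tag=sys.argv[1]
for a in sys.argv[2:]:
    n,r=a.split(":");r=list(map(int,r.split(",")))
    d=vision.capture(n); np.savez(f"{n}{tag}.npz",**d)
    k=min(8,600//(r[3]-r[1]),800//(r[2]-r[0]))
    cv2.imwrite(f"pics/{n}{tag}.png",cv2.resize(d["color"][r[1]:r[3],r[0]:r[2]],None,fx=k,fy=k,interpolation=cv2.INTER_CUBIC)); print(n,k)
E
python3 look.py 2 side:250,100,330,200 top:300,170,400,270
```

```text
side 6
top 6
```

View pics/side2.png

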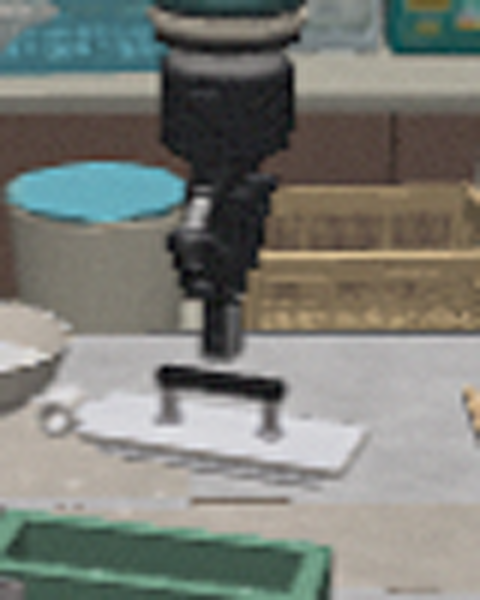

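View pics/top2.png

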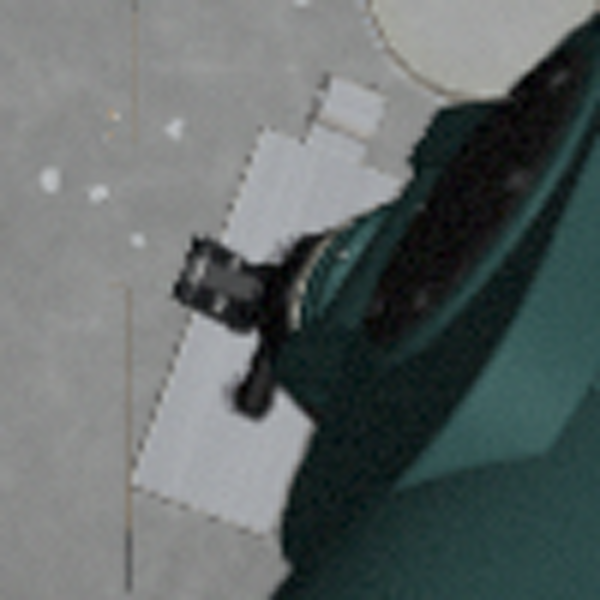

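```bash
python3 - <<'E'
from h import *
s=dict(np.load("side2.npz"));t=dict(np.load("top2.npz"))
o,r=ray(s,[[286.7,159.2]])
for y in(-.18,-.2,-.2228,-.24): 
    k=(y-o[1])/r[0,1]; print(o+k*r[0])
print(proj(s,[[.4925,-.2228,.0353],[.4925,-.2228,.11]]),proj(t,[[.4925,-.2228,.0353],[.4925,-.2228,.11]]))
E
```

```text
[ 0.49282091 -0.18        0.08216749]
[ 0.49185853 -0.2         0.07421365]
[ 0.49076142 -0.2228      0.06514627]
[ 0.48993377 -0.24        0.05830597]
[[286.04327187 167.08576472]
 [286.43998012 147.04397544]] [[344.63954174 223.9547732 ]
 [351.52291014 224.0321904 ]]
```

```bash
python3 - <<'E'
import cv2,numpy as np
for n in("side","top"):
    im=dict(np.load(n+"2.npz"))["color"]; cv2.imwrite(f"pics/{n}2f.png",cv2.convertScaleAbs(im,alpha=1.4,beta=20))
E
```

```text
(no output)
```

View pics/side2f.png

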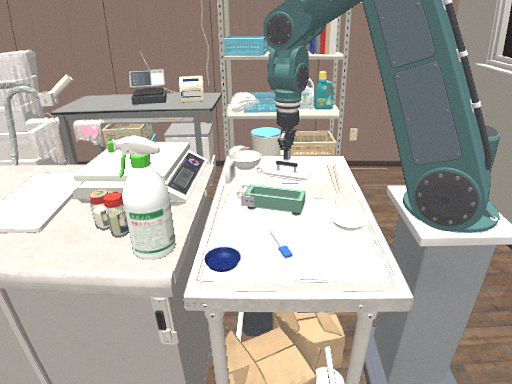

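View pics/top2f.png

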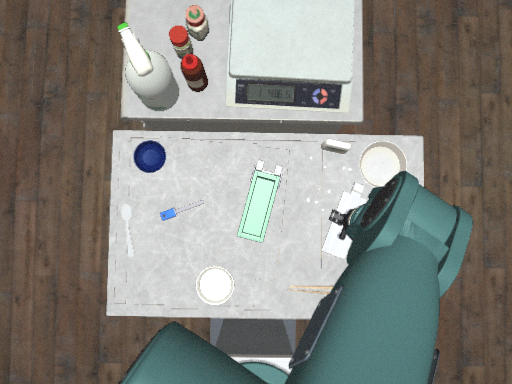

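Call:
apply_moves(plan=[[0, 0, -0.2, 0, 0, 0, 0.5], [0, 0, -0.2, 0, 0, 0, 0.5]])

```text
clock: 3.05
eef_pos: [0.4925, -0.2227, 0.0309]
eef_rot: [-10.6, 90.0, -31.2]
contact_force: [-0.2, -0.1, -0.5]
opening: 0.059
```

Call:
apply_moves(plan=[[0, 0, -0.1, 0, 0, 0, 0.5], [0, 0, -0.1, 0, 0, 0, 0.5]])

```text
clock: 3.22
eef_pos: [0.4923, -0.2226, 0.0287]
eef_rot: [167.3, 90.0, 146.7]
contact_force: [0.3, -0.2, 0.5]
opening: 0.06
```

```bash
python3 look.py 3 side:250,100,330,200 ; python3 st.py
```

```text
side 6
t 3.27 p [ 492.3 -222.6   28.6] q [-33.   22.9 -19.3  47.9  -0.  -12.4] F [ 0.5  -0.26  0.25] Tq [ 0.04 -0.01  0.02] op 5.2
jawyaw 69.41 toolx [-4.e-04  2.e-04 -1.e+00] jawz 0.0001
```

View pics/side3.png

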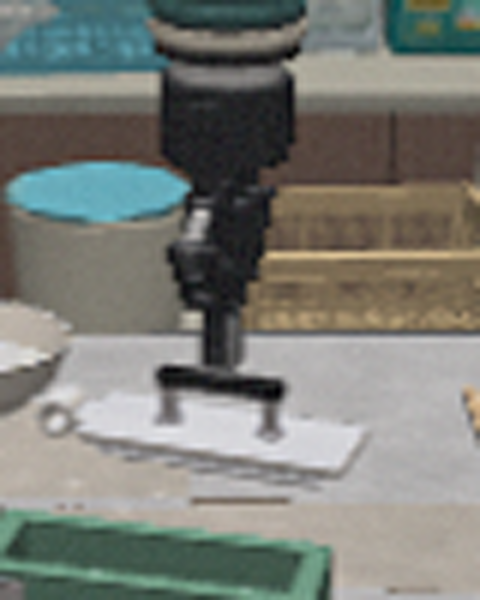

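Call:
apply_moves(plan=[[0, 0, -0.1, 0, 0, 0, 0.5], [0, 0, -0.1, 0, 0, 0, 0.5]])

```text
clock: 3.43
eef_pos: [0.4925, -0.2227, 0.0269]
eef_rot: [-3.8, 90.0, -24.4]
contact_force: [-1.0, -1.2, -0.5]
opening: 0.059
```

Call:
apply_moves(plan=[[0, 0, -0.1, 0, 0, 0, 0.5], [0, 0, 0, 0, 0, 0, 0.5]])

```text
clock: 3.6
eef_pos: [0.4923, -0.2226, 0.0258]
eef_rot: [167.7, 90.0, 147.1]
contact_force: [-0.2, 0.2, 0.1]
opening: 0.063
```

```bash
python3 look.py 4 side:250,100,330,200 ; python3 st.py
```

```text
side 6
t 3.65 p [ 492.3 -222.7   25.9] q [-33.   23.  -19.5  47.5  -0.  -12.4] F [-0.57 -0.49 -0.3 ] Tq [-0.02 -0.04  0.03] op 5.0
jawyaw 69.41 toolx [-1.e-04  1.e-04 -1.e+00] jawz 0.0
```

View pics/side4.png

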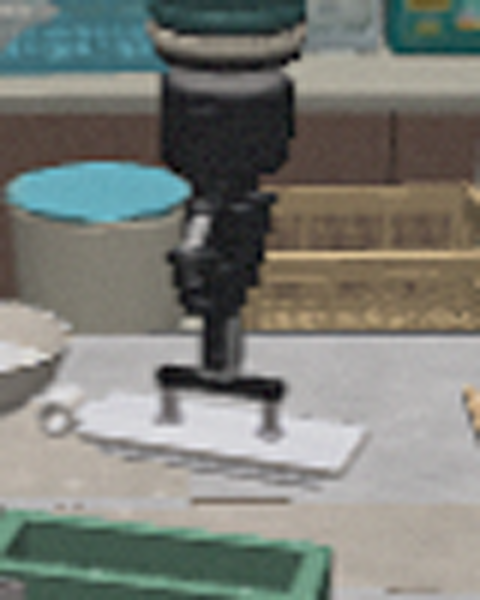

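```bash
python3 - <<'E'
from h import *
s=dict(np.load("side4.npz"));t=dict(np.load("top2.npz"))
print(proj(s,[[0,0,0],[0,.08,0],[0,-.08,0]]),proj(t,[[0,0,0]]))
# top links
print(plane(t,[[338.7,217],[333,216]],.1),plane(t,[[338.7,217]],.13))
E
```

```text
[[448.93813584 206.6239606 ]
 [461.00067128 220.27870911]
 [438.21110071 194.59815224]] [[252.75576432 416.45394072]]
[[ 0.50863694 -0.19463002  0.1       ]
 [ 0.51079445 -0.18110457  0.1       ]] [[ 0.50813449 -0.18855579  0.13      ]]
```

```bash
python3 look.py 5 top:310,180,390,260 side:150,0,512,272; python3 st.py|head -1
```

```text
top 7
side 2
t 3.75 p [ 492.4 -222.7   26. ] q [-33.   23.  -19.5  47.5  -0.  -12.4] F [-0.08 -0.42  0.44] Tq [ 0.02 -0.06 -0.07] op 4.7
```

View pics/top5.png

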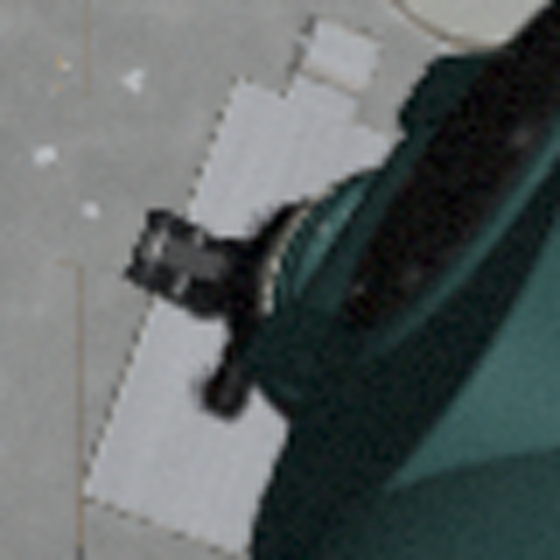

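View pics/side5.png

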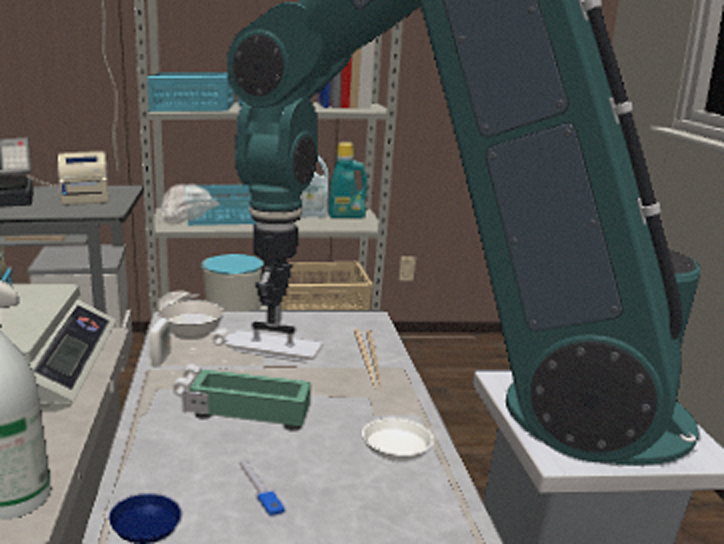

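Call:
apply_moves(plan=[[0, 0, -0.1, 0, 0, 0, 0.5], [0, 0, -0.1, 0, 0, 0, 0.5]])

```text
clock: 3.92
eef_pos: [0.4926, -0.2229, 0.0252]
eef_rot: [-21.4, 89.9, -42.0]
contact_force: [-9.8, 5.7, 39.0]
opening: 0.06
```

Call:
apply_moves(plan=[[0, 0, -0.1, 0, 0, 0, 0.5], [0, 0, 0, 0, 0, 0, 0.5]])

```text
clock: 4.08
eef_pos: [0.4926, -0.2229, 0.0252]
eef_rot: [-21.8, 89.9, -42.4]
contact_force: [-10.2, 5.2, 38.9]
opening: 0.059
```

```bash
python3 look.py 6 side:250,100,330,200 ; python3 st.py
```

```text
side 6
t 4.13 p [ 492.6 -222.9   25.2] q [-33.   23.  -19.7  47.2  -0.  -12.4] F [-11.6    5.88  40.15] Tq [ 1.16  2.32 -0.06] op 4.9
jawyaw 69.42 toolx [ 0.0017 -0.0015 -1.    ] jawz -0.0008
```

View pics/side6.png

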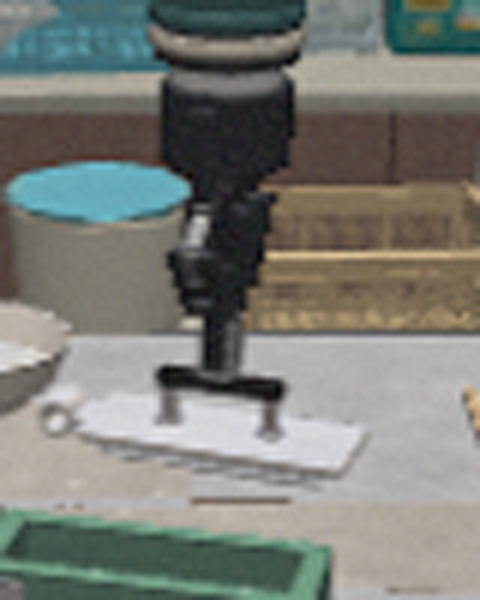

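Call:
apply_moves(plan=[[0, 0, 1.7, 0, 0, 0, 0.5], [0, 0, 0, 0, 0, 0, 5], [0, 0, 0, 0, 0, 0, 5], [0, 0, 0, 0, 0, 0, 5], [0, 0, 0, 0, 0, 0, 5]])

```text
clock: 4.55
eef_pos: [0.4921, -0.2225, 0.0394]
eef_rot: [169.9, 90.0, 149.3]
contact_force: [0.5, 0.5, 0.7]
opening: 0.582
```

```bash
python3 look.py 7 side:250,100,330,200 top:310,180,390,260; python3 st.py
```

```text
side 6
top 7
t 4.65 p [ 492.1 -222.5   39.4] q [-33.   22.3 -18.3  49.5  -0.  -12.4] F [-0.49 -0.26 -0.52] Tq [ 0.02 -0.05 -0.02] op 49.7
jawyaw 69.41 toolx [-8.e-04  5.e-04 -1.e+00] jawz 0.0002
```

View pics/side7.png

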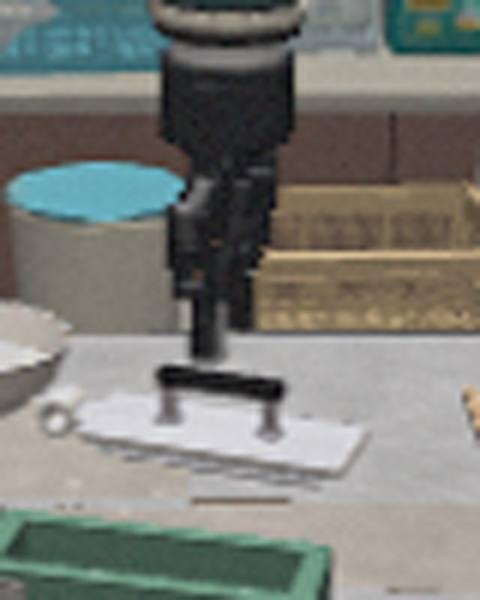

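View pics/top7.png

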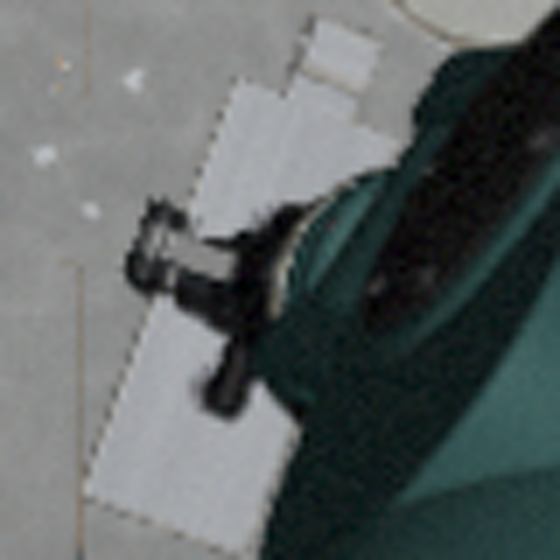

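Call:
apply_moves(plan=[[0, 0, -1.2, 0, 0, 0, 5], [0, 0, -1.2, 0, 0, 0, 5], [0, 0, 0, 0, 0, 0, 5]])

```text
clock: 4.9
eef_pos: [0.4913, -0.222, 0.014]
eef_rot: [167.8, 89.8, 147.2]
contact_force: [-0.8, 0.6, -0.9]
opening: 0.586
```

Call:
apply_moves(plan=[[0, 0, -0.6, 0, 0, 0, 5], [0, 0, -0.6, 0, 0, 0, 5], [0, 0, 0, 0, 0, 0, 5]])

```text
clock: 5.15
eef_pos: [0.4921, -0.2225, 0.0032]
eef_rot: [167.9, 89.9, 147.3]
contact_force: [-0.6, 1.5, 0.0]
opening: 0.587
```

Call:
apply_moves(plan=[[0, 0, 0, 0, 0, 0, 2], [0, 0, 0, 0, 0, 0, 1], [0, 0, 0, 0, 0, 0, 0.5], [0, 0, 0, 0, 0, 0, 0.5], [0, 0, 0, 0, 0, 0, 0.5]])

```text
clock: 5.57
eef_pos: [0.4926, -0.2228, 0.0043]
eef_rot: [-18.9, 90.0, -39.5]
contact_force: [-0.3, -0.8, 2.0]
opening: 0.149
```

```bash
python3 look.py 8 side:250,100,330,200; python3 st.py
```

```text
side 6
t 5.62 p [ 492.6 -222.9    4.3] q [-33.   24.3 -21.3  44.3  -0.  -12.4] F [-0.39  0.47  3.18] Tq [-0.07  0.07  0.02] op 12.4
jawyaw 69.41 toolx [ 5.e-04 -4.e-04 -1.e+00] jawz -0.0002
```

View pics/side8.png

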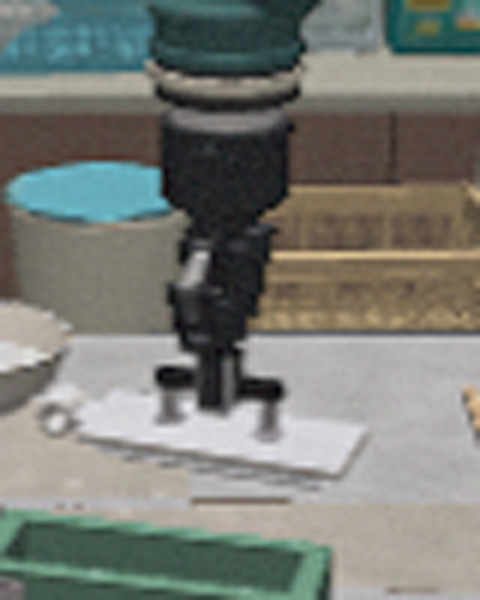

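Call:
apply_moves(plan=[[0, 0, 1, 0, 0, 0, 0.5], [0, 0, 2, 0, 0, 0, 0.5], [0, 0, 3, 0, 0, 0, 0.5], [0, 0, 2, 0, 0, 0, 0.5], [0, 0, 0, 0, 0, 0, 0.5]], newtons=80)

```text
clock: 6.03
eef_pos: [0.4939, -0.2236, 0.0874]
eef_rot: [-11.5, 89.7, -32.1]
contact_force: [0.1, -0.6, -3.3]
opening: 0.141
```

Call:
apply_moves(plan=[[0.5, 2.2, 0, 0, 0, 0, 0.5], [0.7, 3.6, 0, 0, 0, 2, 0.5], [0.7, 3.6, 0, 0, 0, 2, 0.5], [0.7, 3.6, 0, 0, 0, 1.4, 0.5], [0.7, 3.6, 0, 0, 0, 1, 0.5]])

```text
clock: 6.45
eef_pos: [0.5248, -0.0549, 0.0829]
eef_rot: [176.1, 89.9, 162.0]
contact_force: [1.0, -0.2, -3.5]
opening: 0.145
```

Call:
apply_moves(plan=[[0.6, 3.0, 0, 0, 0, 0, 0.5], [0.3, 2.2, 0, 0, 0, 0, 0.5], [0, 0, 0, 0, 0, 0, 0.5], [0, 0, 0, 0, 0, 0, 0.5]])

```text
clock: 6.78
eef_pos: [0.5339, -0.0035, 0.0829]
eef_rot: [-172.1, 89.9, 173.9]
contact_force: [0.5, 0.9, -3.6]
opening: 0.144
```

```bash
python3 look.py 9 side:210,100,330,240 top:220,130,320,270; python3 st.py
```

```text
side 4
top 4
t 6.88 p [534.   -5.   83.3] q [ -9.3  19.6 -15.   55.5  -0.    4.9] F [-0.31 -0.8  -3.44] Tq [-0.03  0.03 -0.06] op 12.3
jawyaw 75.81 toolx [-0.001 -0.    -1.   ] jawz -0.0003
```

View pics/side9.png

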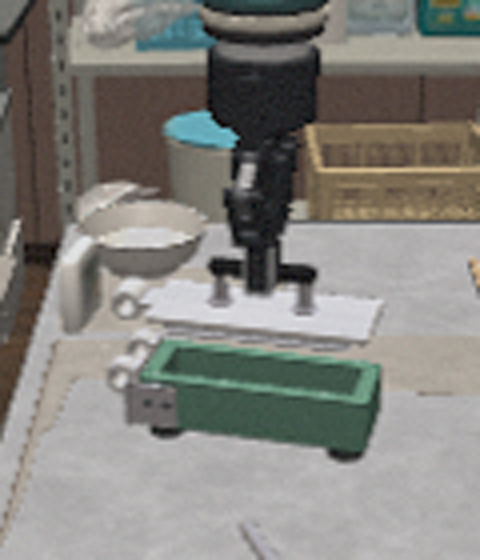

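View pics/top9.png

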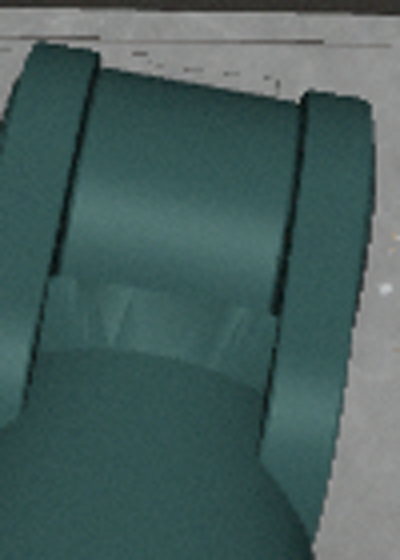

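```bash
python3 - <<'E'
from h import *
s=dict(np.load("side9.npz"));im=s["color"]
roi=(238,164,312,192)
x0,y0,x1,y1=roi
c,m=contour(im,roi,lambda b,h:(b.min(-1)>168)); cv2.imwrite("pics/m9a.png",m)
print("plate",rect(plane(s,c,.101)))
roi=(240,180,312,220)
c,m=contour(im,roi,lambda b,h:(h[...,1]>60)&(h[...,0]>50)&(h[...,0]<90)); cv2.imwrite("pics/m9b.png",m)
np.save("c9",c)
k=10;big=cv2.resize(im[160:220,235:315],None,fx=k,fy=k,interpolation=cv2.INTER_CUBIC);cv2.imwrite("pics/z9.png",big)
E
```

```text
plate (array([534.75378418, -30.7912674 ]), 215.87400817871094, 152.99110412597656, -5.906982421875)
```

View pics/z9.png

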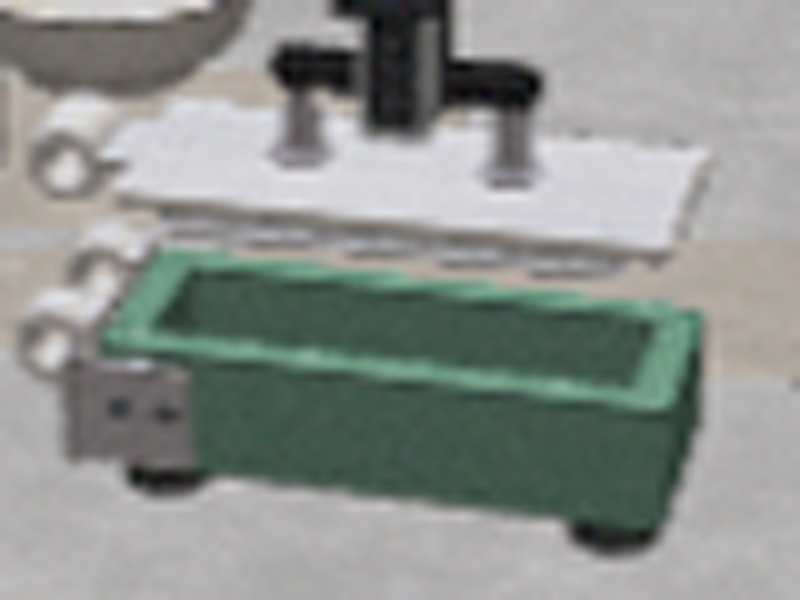

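View pics/m9a.png

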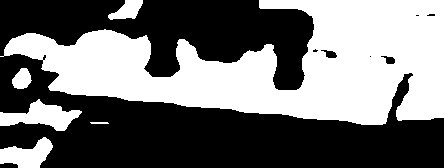

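```bash
cat >> h.py <<'E'
def TF(o,yaw):
    a=np.radians(yaw);Rm=np.array([[np.cos(a),-np.sin(a),0],[np.sin(a),np.cos(a),0],[0,0,1]])
    f=lambda p:np.array(p,float)@Rm.T+np.array(o)
    f.inv=lambda p:(np.array(p,float)-np.array(o))@Rm
    return f
E
python3 - <<'E'
from h import *
s=dict(np.load("side9.npz"))
px=lambda a:np.array(a)/10-.45+[235,160]
pr=TF([.5345,-.0051,0],-14.18)
for n,pts,z in(("plate NL,NR,FR",[(108,190),(668,246),(712,152)],.101),("rim NL NR FR FL",[(103,347),(668,408),(703,312),(155,250)],.05)):
    print(n);print((pr.inv(plane(s,px(pts),z))*1000).round(1))
E
```

```text
plate NL,NR,FR
[[ 76.4  40.4 101. ]
 [-83.9  37.6 101. ]
 [-85.6 -27.6 101. ]]
rim NL NR FR FL
[[ 79.8  39.8  50. ]
 [-85.6  36.1  50. ]
 [-85.5 -25.5  50. ]
 [ 84.3 -26.   50. ]]
```

Call:
apply_moves(plan=[[0.16, -0.04, -0.9, 0, 0, 0, 0.5], [0, 0, -0.9, 0, 0, 0, 0.5], [0, 0, -0.6, 0, 0, 0, 0.5], [0, 0, -0.2, 0, 0, 0, 0.5], [0, 0, 0, 0, 0, 0, 0.5]])

```text
clock: 7.3
eef_pos: [0.5354, -0.0053, 0.057]
eef_rot: [-175.6, 89.9, 170.2]
contact_force: [-0.1, -0.6, -2.9]
opening: 0.141
```

```bash
python3 look.py 10 side:235,150,315,220; python3 st.py
```

```text
side 8
t 7.35 p [535.7  -5.3  57.6] q [ -9.3  21.  -17.3  51.8   0.    4.9] F [ 0.02 -0.82 -2.7 ] Tq [-0.03  0.02 -0.  ] op 12.2
jawyaw 75.79 toolx [-8.e-04  1.e-04 -1.e+00] jawz -0.0
```

View pics/side10.png

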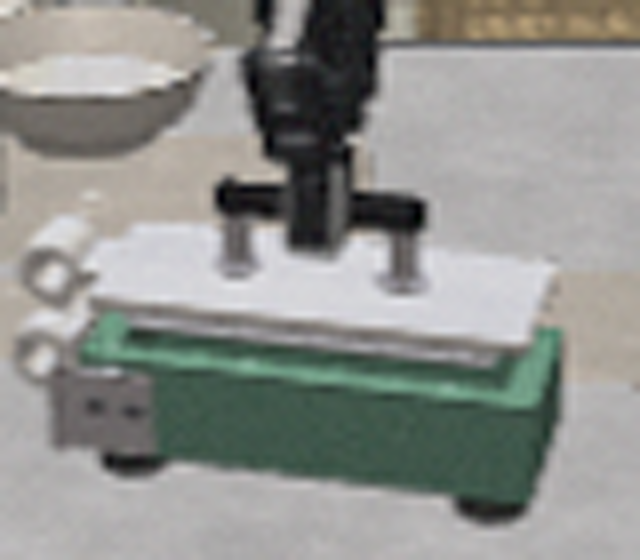

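Call:
apply_moves(plan=[[0, 0, -0.2, 0, 0, 0, 0.5], [0, 0, -0.2, 0, 0, 0, 0.5], [0, 0, -0.1, 0, 0, 0, 0.5], [0, 0, 0, 0, 0, 0, 0.5]])

```text
clock: 7.68
eef_pos: [0.5359, -0.005, 0.0528]
eef_rot: [-177.1, 90.0, 168.7]
contact_force: [0.0, -0.2, -3.6]
opening: 0.141
```

Call:
apply_moves(plan=[[0, 0, -0.2, 0, 0, 0, 0.5], [0, 0, -0.1, 0, 0, 0, 0.5], [0, 0, 0, 0, 0, 0, 0.5]])

```text
clock: 7.93
eef_pos: [0.5359, -0.005, 0.0498]
eef_rot: [-175.7, 90.0, 170.1]
contact_force: [0.1, -0.6, -2.8]
opening: 0.144
```

Call:
apply_moves(plan=[[0, 0, -0.1, 0, 0, 0, 0.5], [0, 0, -0.1, 0, 0, 0, 0.5], [0, 0, 0, 0, 0, 0, 0.5]])

```text
clock: 8.18
eef_pos: [0.5359, -0.0051, 0.0478]
eef_rot: [-169.6, 90.0, 176.2]
contact_force: [0.2, -0.6, -2.7]
opening: 0.145
```

Call:
apply_moves(plan=[[0, 0, -0.1, 0, 0, 0, 0.5], [0, 0, -0.1, 0, 0, 0, 0.5], [0, 0, 0, 0, 0, 0, 0.5]])

```text
clock: 8.43
eef_pos: [0.5355, -0.005, 0.046]
eef_rot: [-176.0, 90.0, 169.8]
contact_force: [-4.8, 1.5, 3.0]
opening: 0.142
```

Call:
apply_moves(plan=[[0, 0, -0.1, 0, 0, 0, 0.5], [0, 0, -0.1, 0, 0, 0, 0.5], [0, 0, 0, 0, 0, 0, 0.5]])

```text
clock: 8.68
eef_pos: [0.5348, -0.0048, 0.0443]
eef_rot: [-174.9, 89.9, 170.9]
contact_force: [-12.8, 1.6, 15.1]
opening: 0.145
```

Call:
apply_moves(plan=[[0, 0, -0.1, 0, 0, 0, 0.5], [0, 0, 0, 0, 0, 0, 0.5]])

```text
clock: 8.85
eef_pos: [0.5344, -0.0048, 0.0434]
eef_rot: [-169.8, 89.9, 176.0]
contact_force: [-13.5, 2.8, 14.7]
opening: 0.142
```

Call:
apply_moves(plan=[[0, 0, -0.1, 0, 0, 0, 0.5], [0, 0, 0, 0, 0, 0, 0.5]])

```text
clock: 9.02
eef_pos: [0.5348, -0.0049, 0.0428]
eef_rot: [-164.8, 89.9, -179.0]
contact_force: [-1.9, 0.0, -2.7]
opening: 0.143
```

```bash
python3 look.py 11 side:235,150,315,220; python3 st.py
```

```text
side 8
t 9.07 p [534.7  -4.8  42.3] q [ -9.3  21.7 -18.8  49.6  -0.    4.9] F [-3.61  1.01 -2.14] Tq [ 0.16  0.68 -0.02] op 12.1
jawyaw 75.82 toolx [-1.5e-03  2.0e-04 -1.0e+00] jawz -0.0002
```

View pics/side11.png

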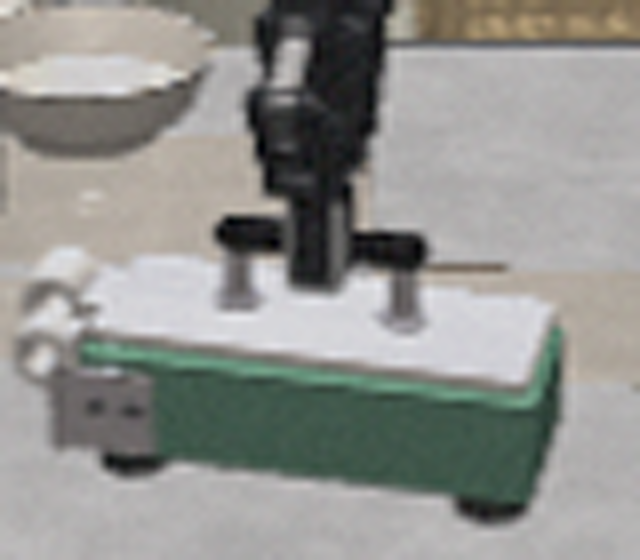

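Call:
apply_moves(plan=[[-0.12, 0.03, 0, 0, 0, 0, 0.5], [0, 0, -0.1, 0, 0, 0, 0.5], [0, 0, 0, 0, 0, 0, 0.5]])

```text
clock: 9.32
eef_pos: [0.5349, -0.0048, 0.0409]
eef_rot: [11.5, 90.0, -2.7]
contact_force: [-0.7, -0.2, -0.7]
opening: 0.148
```

Call:
apply_moves(plan=[[0, 0, -0.1, 0, 0, 0, 0.5], [0, 0, 0, 0, 0, 0, 0.5]])

```text
clock: 9.48
eef_pos: [0.5351, -0.005, 0.0402]
eef_rot: [-21.8, 90.0, -35.9]
contact_force: [-1.0, -1.2, 5.2]
opening: 0.147
```

```bash
python3 st.py
```

```text
t 9.48 p [535.1  -5.   40.2] q [ -9.3  21.8 -19.   49.1  -0.    4.9] F [-0.99 -1.21  5.17] Tq [0.01 0.64 0.12] op 12.5
jawyaw 75.81 toolx [ 6.e-04 -4.e-04 -1.e+00] jawz -0.0003
```

Call:
apply_moves(plan=[[0, 0, 0, 0, 0, 0, 2], [0, 0, 0, 0, 0, 0, 4], [0, 0, 0, 0, 0, 0, 5], [0, 0, 0.5, 0, 0, 0, 5], [0, 0, 2, 0, 0, 0, 5]])

```text
clock: 9.9
eef_pos: [0.5333, -0.0045, 0.0634]
eef_rot: [-175.5, 89.8, 170.3]
contact_force: [-0.8, 0.5, -1.5]
opening: 0.59
```

Call:
apply_moves(plan=[[0, 0, 4, 0, 0, 0, 5], [0, 3, 2, 0, 0, -7, 5], [-0.4, 4, 0, 0, 0, -7, 5], [-0.4, 4, 0, 0, 0, -7, 5], [-0.4, 4, 0, 0, 0, -7, 5]])

```text
clock: 10.32
eef_pos: [0.524, 0.138, 0.1259]
eef_rot: [48.7, 89.9, 7.6]
contact_force: [1.6, -0.4, 0.7]
opening: 0.586
```

```bash
python3 st.py;python3 look.py 12 side:200,130,320,270 top:120,140,290,260
```

```text
t 10.32 p [524.  138.  125.9] q [ 6.1 18.5 -9.5 61.9  0.  47.2] F [ 1.65 -0.44  0.74] Tq [-0.01 -0.04 -0.07] op 50.1
jawyaw 48.96 toolx [ 1.4e-03  2.0e-04 -1.0e+00] jawz 0.0011
side 4
top 4
```

View pics/side12.png

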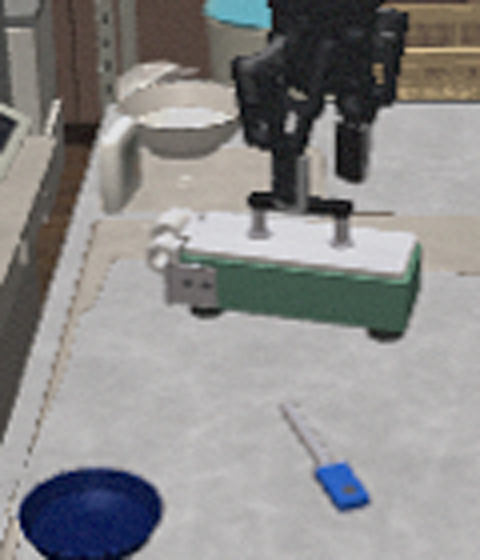

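View pics/top12.png

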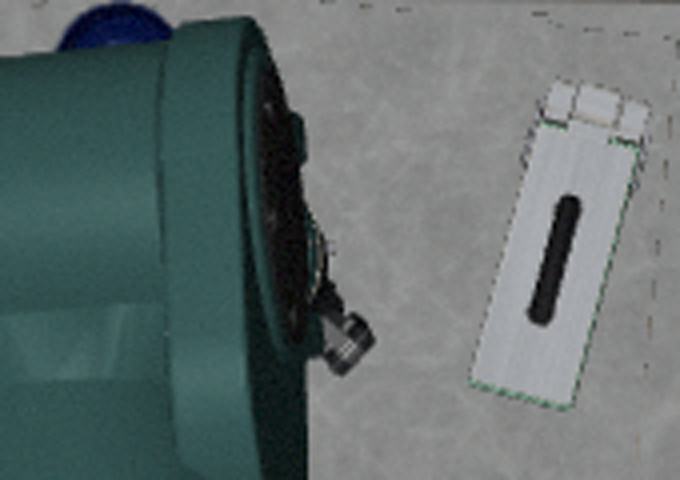

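```bash
python3 - <<'E'
from h import *
t=dict(np.load("top0.npz"));im=t["color"]
c,m=contour(im,(155,200,181,225),lambda b,h:(h[...,1]>80)&(h[...,0]>95))
print(rect(plane(t,c,.01)))
px=lambda a:np.array(a)/10-.45+[150,190]
# shaft mid points & nose, tab butt end mid
P=plane(t,px([(540,118),(256,214),(400,167),(115,268),(248,222)]),.006)*1000
print(P.round(1))
d=P[0]-P[1];print(np.degrees(np.arctan2(d[1],d[0])),np.linalg.norm(d)); d=P[0]-P[3];print(np.degrees(np.arctan2(d[1],d[0])),np.linalg.norm(d))
s=dict(np.load("side0.npz"));im=s["color"]
c,m=contour(im,(275,240,296,262),lambda b,h:(h[...,1]>110)&(h[...,0]>95))
print(rect(plane(s,c,.01)))
E
```

```text
(array([511.15332031, 226.39857483]), 38.343292236328125, 22.916976928710938, -69.58206367492676)
[[545.1 135.2   6. ]
 [519.2 207.7   6. ]
 [531.9 171.    6. ]
 [504.7 243.6   6. ]
 [517.1 209.7   6. ]]
-70.34553062608838 76.93514326517659
-69.58147877796382 115.62288674135236
(array([511.34140015, 233.10762024]), 44.490638732910156, 22.87040901184082, -68.41104888916016)
```

Call:
apply_moves(plan=[[-0.4, 2.7, -2, 0, 0, -6.9, 4], [-0.4, 2.7, -2, 0, 0, -6.9, 4], [-0.4, 2.7, -2, 0, 0, -6.9, 4], [0, 0, -2, 0, 0, -6.9, 4], [0, 0, 0, 0, 0, 0, 4]])

```text
clock: 10.83
eef_pos: [0.51, 0.2178, 0.0421]
eef_rot: [-95.7, 89.7, -164.2]
contact_force: [-0.4, 0.2, -0.9]
opening: 0.47
```

```bash
python3 st.py;python3 look.py 13 side:220,160,340,290
```

```text
t 10.83 p [510.  217.8  42.1] q [ 14.7  23.5 -15.7  51.   -0.   83.2] F [-0.39  0.22 -0.92] Tq [-0.02  0.05 -0.04] op 40.1
jawyaw 21.56 toolx [-0.0044 -0.0012 -1.    ] jawz -0.0045
side 4
```

View pics/side13.png

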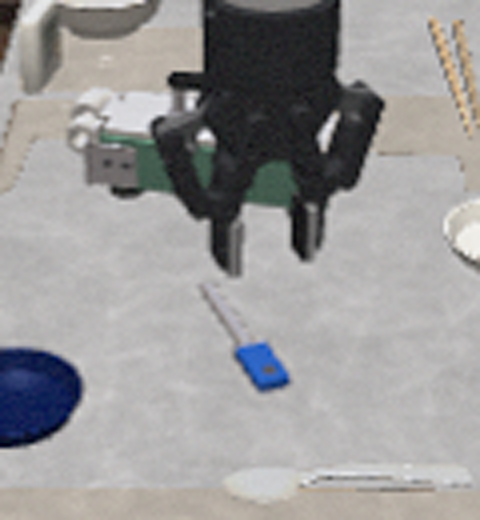

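```bash
python3 - <<'E'
from h import *
s=dict(np.load("side13.npz"))
print((proj(s,[[.51,.2178,.0421],[.51,.2178,.073],[.51,.2178,.079],[.5114,.226,.005]])-[220,160])*4)
E
```

```text
[[263.24932151 305.27538811]
 [264.33167913 261.640828  ]
 [264.54383314 252.98866814]
 [260.14668491 363.72231375]]
```

Call:
apply_moves(plan=[[0.1, 0.6, -1.5, 0, 0, -0.9, 4], [0, 0, -1.5, 0, 0, 0, 4], [0, 0, -1.2, 0, 0, 0, 4], [0, 0, 0, 0, 0, 0, 4], [0, 0, 0, 0, 0, 0, 4]])

```text
clock: 11.3
eef_pos: [0.5136, 0.2229, 0.0041]
eef_rot: [68.3, 90.0, -0.8]
contact_force: [0.3, -0.8, 0.4]
opening: 0.468
```

```bash
python3 st.py;python3 look.py 14 side:220,170,340,290
```

```text
t 11.3 p [513.6 222.9   4.1] q [ 15.1  25.9 -18.5  45.6  -0.   84.2] F [ 0.31 -0.77  0.43] Tq [0.03 0.02 0.01] op 40.0
jawyaw 20.96 toolx [ 5.e-04 -0.e+00 -1.e+00] jawz 0.0005
side 5
```

View pics/side14.png

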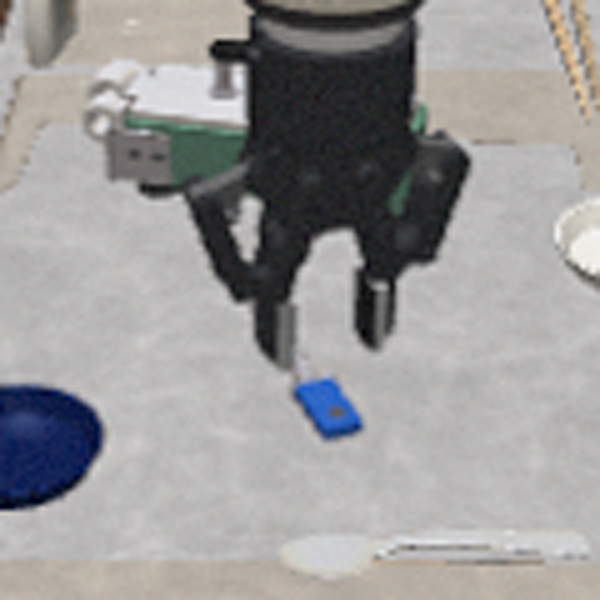

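Call:
apply_moves(plan=[[-0.2, 0.3, -1, 0, 0, -0.8, 4], [0, 0, -1, 0, 0, 0, 4], [0, 0, -0.8, 0, 0, 0, 4], [0, 0, 0, 0, 0, 0, 4], [0, 0, 0, 0, 0, 0, 4]])

```text
clock: 11.77
eef_pos: [0.5108, 0.2264, -0.0251]
eef_rot: [-90.7, 90.0, -160.7]
contact_force: [0.1, 0.5, 0.5]
opening: 0.468
```

```bash
python3 st.py;python3 look.py 15 side:240,190,340,290
```

```text
t 11.77 p [510.8 226.4 -25.1] q [ 15.5  27.7 -20.8  41.5  -0.   85.5] F [0.07 0.47 0.45] Tq [ 0.01 -0.02 -0.02] op 39.9
jawyaw 20.06 toolx [-6.e-04 -2.e-04 -1.e+00] jawz -0.0007
side 6
```

View pics/side15.png

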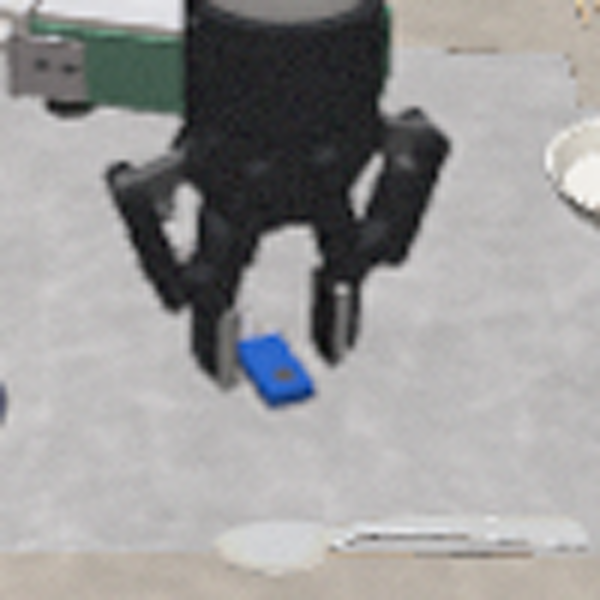

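Call:
apply_moves(plan=[[0, 0, -0.3, 0, 0, 0, 3.2], [0, 0, -0.2, 0, 0, 0, 3.2], [0, 0, 0, 0, 0, 0, 2.8]], newtons=60)

```text
clock: 12.07
eef_pos: [0.5109, 0.2266, -0.0302]
eef_rot: [-93.8, 90.0, -163.7]
contact_force: [-0.2, -1.1, 0.1]
opening: 0.325
```

```bash
python3 st.py;python3 look.py 16 side:240,190,340,290
```

```text
t 12.07 p [510.9 226.6 -30.2] q [ 15.6  28.  -21.2  40.8  -0.   85.5] F [-0.2  -1.05  0.1 ] Tq [-0.   -0.03 -0.02] op 27.7
jawyaw 20.03 toolx [-2.e-04 -1.e-04 -1.e+00] jawz -0.0002
side 6
```

View pics/side16.png

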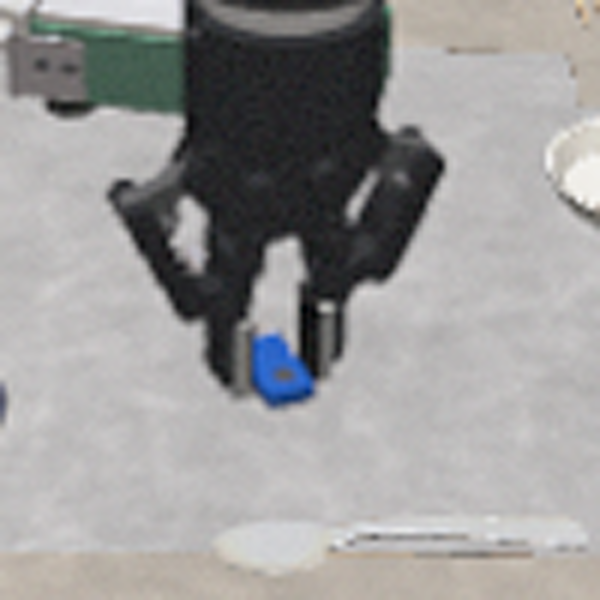

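Call:
apply_moves(plan=[[0, 0, -0.1, 0, 0, 0, 2.6], [0, 0, 0, 0, 0, 0, 2.2], [0, 0, 0, 0, 0, 0, 1.8], [0, 0, 0, 0, 0, 0, 1.5], [0, 0, 0, 0, 0, 0, 1.5]], newtons=80)

```text
clock: 12.53
eef_pos: [0.511, 0.2266, -0.0307]
eef_rot: [80.0, 90.0, 10.0]
contact_force: [-0.7, -0.5, 5.1]
opening: 0.229
```

```bash
python3 st.py
```

```text
t 12.53 p [511.  226.6 -30.7] q [ 15.6  28.1 -21.3  40.7  -0.   85.5] F [-0.71 -0.47  5.15] Tq [-0.1   0.38  0.04] op 19.5
jawyaw 20.03 toolx [ 2.e-04  0.e+00 -1.e+00] jawz 0.0002
```

Call:
apply_moves(plan=[[0, 0, 1, 0, 0, 0, 1.5], [0, 0, 3, 0, 0, 0, 1.5], [0, 0, 3, 0, 0, -4.2, 1.5], [1, -1, 1.5, 0, 0, -6, 1.5], [2.2, -1.8, 0, 0, 0, -6, 1.5]], newtons=100)

```text
clock: 12.95
eef_pos: [0.5434, 0.2, 0.0583]
eef_rot: [104.7, 89.7, 18.4]
contact_force: [2.2, 0.3, 0.5]
opening: 0.221
```

Call:
apply_moves(plan=[[2.7, -2.4, 0, 0, 0, -6, 1.5], [2.7, -2.4, 0, 0, 0, -6, 1.5], [2.7, -2.4, 0, 0, 0, -6, 1.5], [2.7, -2.0, 0, 0, 0, 0, 1.5], [1.2, -1.0, 0, 0, 0, 0, 1.5]])

```text
clock: 13.37
eef_pos: [0.6657, 0.0939, 0.0543]
eef_rot: [88.0, 89.9, -16.3]
contact_force: [0.2, -0.6, -0.4]
opening: 0.223
```

Call:
apply_moves(plan=[[0, 0, 0, 0, 0, 0, 1.5], [0, 0, 0, 0, 0, 0, 1.5]])

```text
clock: 13.53
eef_pos: [0.663, 0.0961, 0.054]
eef_rot: [-93.9, 90.0, 161.9]
contact_force: [-0.1, 0.5, -0.7]
opening: 0.216
```

```bash
python3 st.py;python3 look.py 17 side:200,140,300,240 top:200,100,300,200
```

```text
t 13.53 p [663.   96.1  54. ] q [  1.3  33.1   3.9  60.8   0.  105.5] F [-0.05  0.46 -0.75] Tq [ 0.02  0.05 -0.01] op 18.5
jawyaw -14.23 toolx [-4.e-04  1.e-04 -1.e+00] jawz -0.0004
side 6
top 6
```

View pics/side17.png

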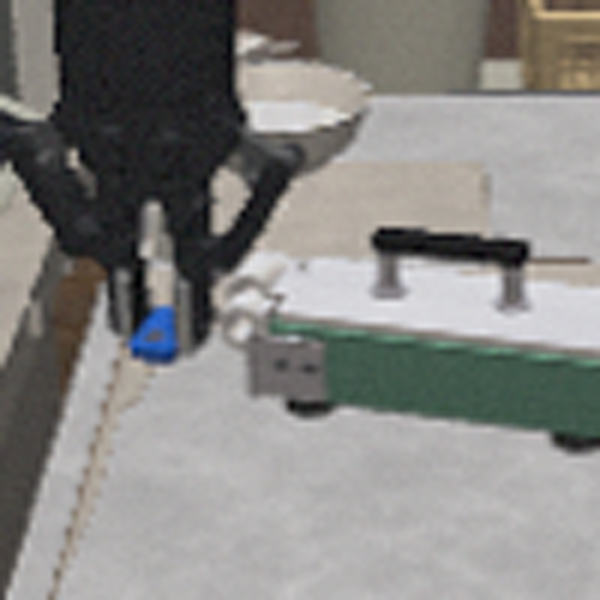

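View pics/top17.png

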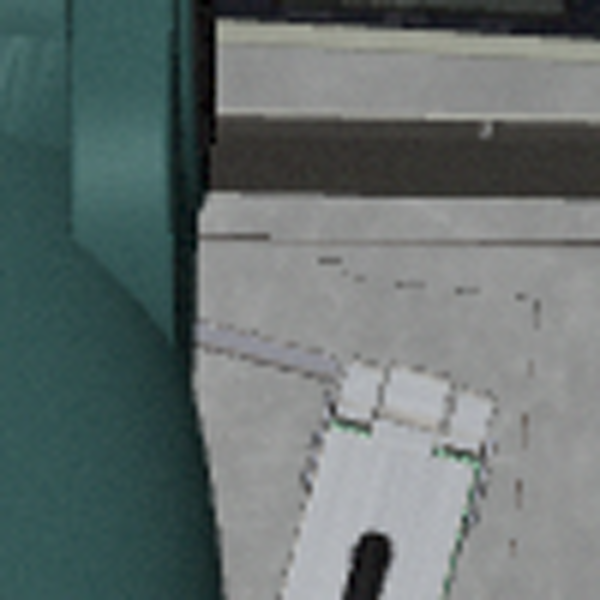

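```bash
python3 - <<'E'
import cv2,numpy as np
im=dict(np.load("top17.npz"))["color"][148:184,228:288]
cv2.imwrite("pics/z17.png",cv2.convertScaleAbs(cv2.resize(im,None,fx=13,fy=13,interpolation=cv2.INTER_CUBIC),alpha=1.3))
E
```

```text
(no output)
```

View pics/z17.png

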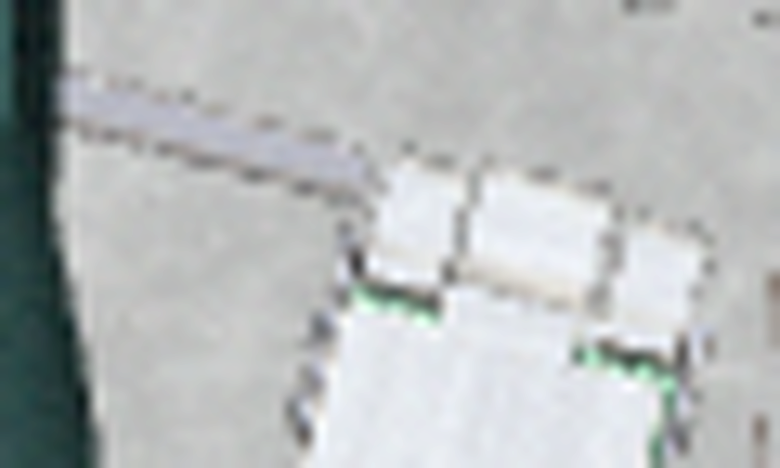

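```bash
python3 - <<'E'
from h import *
t=dict(np.load("top17.npz"))
px=lambda a:(np.array(a)+.5)/13-.5+[228,148]
pr=TF([.5345,-.0051,0],-14.2)
P=plane(t,px([(65,97),(350,173),(382,182)]),.0897); print("pin",(P*1000).round(1),(pr.inv(P)*1000).round(1))
for z in(.036,.041,.048):
  E=plane(t,px([(435,161),(410,282),(422,224),(694,240),(672,345)]),z); print(z,(pr.inv(E)*1000).round(1))
E=plane(t,px([(548,178),(480,165),(615,190),(460,275),(600,305)]),.053); print("coveye far",(pr.inv(E)*1000).round(1))
c,m=contour(t["color"],(245,160,290,250),lambda b,h:(b.min(-1)>100))
E
```

```text
pin [[6.532e+02 5.880e+01 8.970e+01]
 [6.400e+02 6.100e+00 8.970e+01]
 [6.384e+02 2.000e-01 8.970e+01]] [[99.4 91.1 89.7]
 [99.5 36.8 89.7]
 [99.5 30.6 89.7]]
0.036 [[113.8  23.3  36. ]
 [ 89.7  21.8  36. ]
 [101.2  22.5  36. ]
 [112.  -29.2  36. ]
 [ 91.1 -30.4  36. ]]
0.041 [[113.   23.2  41. ]
 [ 89.1  21.7  41. ]
 [100.5  22.4  41. ]
 [111.3 -29.1  41. ]
 [ 90.5 -30.2  41. ]]
0.048 [[112.   23.   48. ]
 [ 88.2  21.6  48. ]
 [ 99.6  22.3  48. ]
 [110.2 -28.9  48. ]
 [ 89.6 -30.   48. ]]
coveye far [[113.7   1.3  53. ]
 [112.7  14.4  53. ]
 [114.8 -11.7  53. ]
 [ 91.3  12.6  53. ]
 [ 92.8 -14.6  53. ]]
```

Call:
apply_moves(plan=[[-0.27, -1.27, -0.7, 0, 0, 0, 1.5], [0, 0, -1, 0, 0, 0, 1.5], [0, 0, -0.4, 0, 0, 0, 1.5], [0, 0, 0, 0, 0, 0, 1.5], [0, 0, 0, 0, 0, 0, 1.5]])

```text
clock: 14.05
eef_pos: [0.6599, 0.0846, 0.0328]
eef_rot: [-87.9, 90.0, 168.0]
contact_force: [-0.0, -0.5, -0.7]
opening: 0.222
```

```bash
python3 st.py;python3 look.py 18 side:210,165,270,225 top:228,148,288,184
```

```text
t 14.05 p [659.9  84.6  32.8] q [  0.3  33.5   1.1  57.6   0.  104.4] F [-0.01 -0.46 -0.65] Tq [-0.04 -0.    0.04] op 18.9
jawyaw -14.14 toolx [-6.e-04  1.e-04 -1.e+00] jawz -0.0006
side 8
top 8
```

View pics/side18.png

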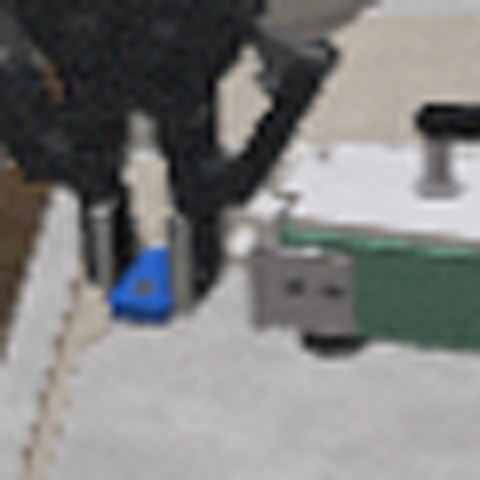

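View pics/top18.png

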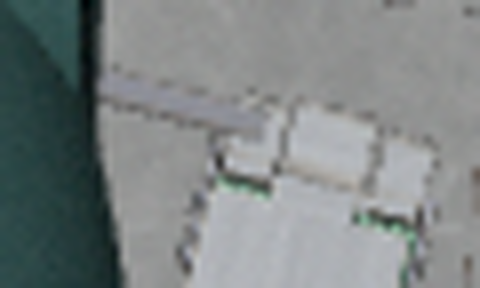

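Call:
apply_moves(plan=[[0, 0, -0.1, 0, 0, 0, 1.5], [0, 0, -0.1, 0, 0, 0, 1.5], [0, 0, 0, 0, 0, 0, 1.5]])

```text
clock: 14.4
eef_pos: [0.6603, 0.084, 0.0309]
eef_rot: [-116.4, 90.0, 139.5]
contact_force: [0.3, -0.3, 0.2]
opening: 0.219
```

Call:
apply_moves(plan=[[0, 0, -0.1, 0, 0, 0, 1.5], [0, 0, -0.1, 0, 0, 0, 1.5], [0, 0, 0, 0, 0, 0, 1.5]])

```text
clock: 14.65
eef_pos: [0.6602, 0.0839, 0.0288]
eef_rot: [-65.1, 90.0, -169.3]
contact_force: [-0.2, -0.3, 0.0]
opening: 0.219
```

Call:
apply_moves(plan=[[0, 0, -0.1, 0, 0, 0, 1.5], [0, 0, -0.1, 0, 0, 0, 1.5], [0, 0, 0, 0, 0, 0, 1.5]])

```text
clock: 14.9
eef_pos: [0.6602, 0.0839, 0.0267]
eef_rot: [-82.2, 90.0, 173.7]
contact_force: [0.4, 0.1, -0.2]
opening: 0.223
```

```bash
python3 st.py
```

```text
t 14.9 p [660.2  83.9  26.7] q [  0.2  33.8   0.6  56.8   0.  104.4] F [ 0.41  0.1  -0.19] Tq [ 0.05 -0.06 -0.04] op 19.1
jawyaw -14.18 toolx [-3.e-04  0.e+00 -1.e+00] jawz -0.0003
```

Pin's underside is now about 57.5 mm above the table; continuing.

Call:
apply_moves(plan=[[0, 0, -0.1, 0, 0, 0, 1.5], [0, 0, -0.1, 0, 0, 0, 1.5], [0, 0, 0, 0, 0, 0, 1.5]])

```text
clock: 15.15
eef_pos: [0.6603, 0.0839, 0.0249]
eef_rot: [79.7, 90.0, -24.5]
contact_force: [0.7, 0.5, 1.7]
opening: 0.22
```

Call:
apply_moves(plan=[[0, 0, -0.1, 0, 0, 0, 1.5], [0, 0, -0.1, 0, 0, 0, 1.5], [0, 0, 0, 0, 0, 0, 1.5]])

```text
clock: 15.4
eef_pos: [0.6603, 0.0839, 0.0229]
eef_rot: [87.7, 90.0, -16.5]
contact_force: [0.5, -0.0, 1.4]
opening: 0.223
```

Call:
apply_moves(plan=[[0, 0, -0.1, 0, 0, 0, 1.5], [0, 0, -0.1, 0, 0, 0, 1.5], [0, 0, 0, 0, 0, 0, 1.5]])

```text
clock: 15.65
eef_pos: [0.6603, 0.0839, 0.0208]
eef_rot: [-116.2, 90.0, 139.6]
contact_force: [0.8, 0.3, 2.0]
opening: 0.223
```

```bash
python3 st.py
```

```text
t 15.65 p [660.3  83.9  20.8] q [2.000e-01 3.410e+01 1.000e-01 5.600e+01 0.000e+00 1.044e+02] F [0.76 0.3  1.98] Tq [-0.06 -0.08  0.02] op 19.0
jawyaw -14.17 toolx [-0.  0. -1.] jawz -0.0
```

Call:
apply_moves(plan=[[0, 0, 0.3, 0, 0, 0, 1.5], [0, 0, 0, 0, 0, 0, 1.5]])

```text
clock: 15.82
eef_pos: [0.6604, 0.0839, 0.0244]
eef_rot: [123.6, 90.0, 19.4]
contact_force: [-0.2, -0.4, -0.1]
opening: 0.22
```

```bash
python3 st.py;python3 look.py 19 side:210,165,270,225 
python3 - <<'E'
import cv2,numpy as np
a=[cv2.resize(dict(np.load(f"side{i}.npz"))["color"][165:215,210:260],None,fx=8,fy=8,interpolation=cv2.INTER_CUBIC) for i in(18,19)]
cv2.imwrite("pics/cmp.png",np.hstack(a))
E
```

```text
t 15.82 p [660.4  83.9  24.4] q [  0.2  33.9   0.4  56.5   0.  104.4] F [-0.2  -0.43 -0.1 ] Tq [ 0.03 -0.02  0.03] op 18.8
jawyaw -14.18 toolx [ 2.e-04  1.e-04 -1.e+00] jawz 0.0002
side 8
```

View pics/cmp.png

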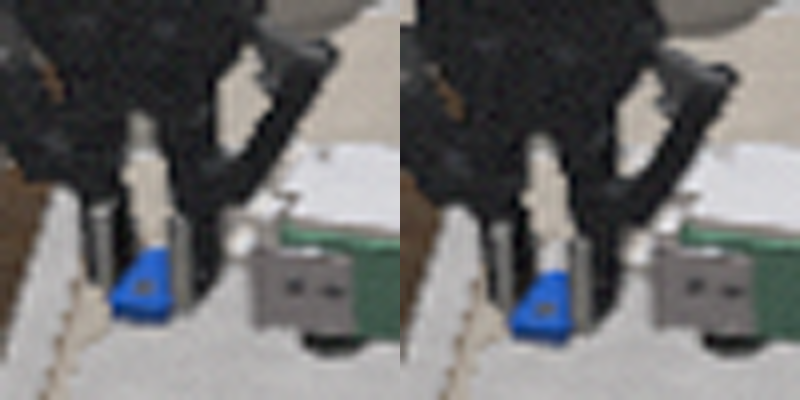

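Call:
apply_moves(plan=[[0.42, 1.65, 0, 0, 0, 0, 1.5], [0, 0, -0.8, 0, 0, 0, 1.5], [0, 0, -0.8, 0, 0, 0, 1.5], [0, 0, -0.5, 0, 0, 0, 1.5], [0, 0, 0, 0, 0, 0, 1.5]])

```text
clock: 16.28
eef_pos: [0.6634, 0.1003, 0.0012]
eef_rot: [-71.8, 89.9, -176.0]
contact_force: [-0.3, -0.1, -1.1]
opening: 0.22
```

```bash
python3 st.py;python3 look.py 20 top:228,148,288,184
```

```text
t 16.28 p [663.4 100.3   1.2] q [  1.6  35.5  -0.3  54.3  -0.  105.8] F [-0.31 -0.11 -1.12] Tq [ 0.05  0.   -0.05] op 18.8
jawyaw -14.18 toolx [-2.6e-03 -2.0e-04 -1.0e+00] jawz -0.0025
top 8
```

View pics/top20.png

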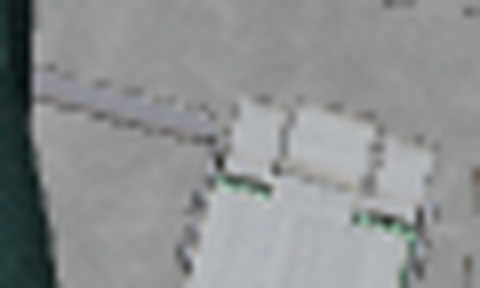

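Call:
apply_moves(plan=[[0, 0, 0, 0, 0, 0, 1.5]])

```text
clock: 16.42
eef_pos: [0.6643, 0.1002, 0.0029]
eef_rot: [-66.2, 90.0, -170.4]
contact_force: [-0.5, 0.2, 0.0]
opening: 0.219
```

```bash
python3 st.py; python3 - <<'E'
from h import *
t=dict(np.load("top20.npz"))
px=lambda a:(np.array(a)+.5)/8-.5+[228,148]
pr=TF([.5345,-.0051,0],-14.2)
f=lambda a,z:print((pr.inv(plane(t,px(a),z))*1000).round(1))
f([(40,82),(200,124),(216,128)],.0385); f([(261,98),(243,176),(252,137)],.0385)
im=t["color"][148:184,228:288]
cv2.imwrite("pics/z20.png",cv2.convertScaleAbs(cv2.resize(im,None,fx=13,fy=13,interpolation=cv2.INTER_CUBIC),alpha=1.3))
E
```

```text
t 16.42 p [664.3 100.2   2.9] q [  1.6  35.4  -0.2  54.4  -0.  105.8] F [-0.52  0.22  0.04] Tq [ 0.01 -0.01  0.02] op 18.7
jawyaw -14.19 toolx [-4.e-04 -1.e-04 -1.e+00] jawz -0.0003
[[ 99.8  93.6  38.5]
 [100.1  41.6  38.5]
 [100.2  36.4  38.5]]
[[113.1  25.2  38.5]
 [ 87.8  24.3  38.5]
 [100.5  24.8  38.5]]
```

View pics/z20.png

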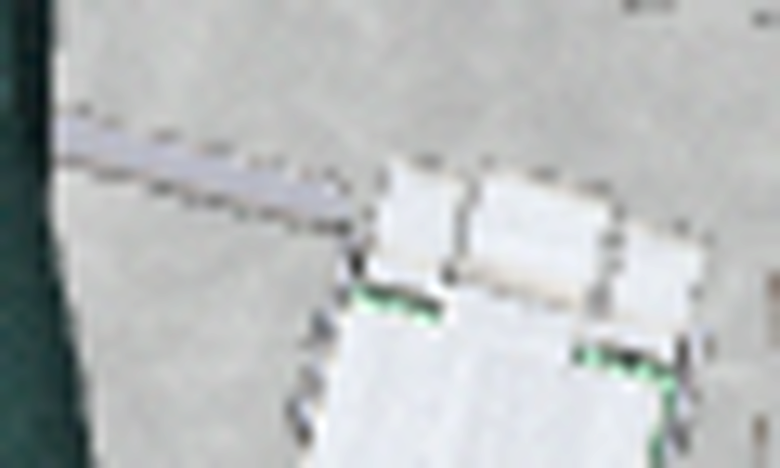

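Call:
apply_moves(plan=[[-0.07, -0.29, 0, 0, 0, 0, 1.5], [-0.07, -0.29, 0, 0, 0, 0, 1.5], [0, 0, 0, 0, 0, 0, 1.5]])

```text
clock: 16.67
eef_pos: [0.6631, 0.0939, 0.0033]
eef_rot: [82.7, 90.0, -21.5]
contact_force: [-0.4, 0.7, -0.4]
opening: 0.219
```

Call:
apply_moves(plan=[[-0.07, -0.29, 0, 0, 0, 0, 1.5], [0, 0, 0, 0, 0, 0, 1.5]])

```text
clock: 16.83
eef_pos: [0.6623, 0.0912, 0.0032]
eef_rot: [76.5, 90.0, -27.7]
contact_force: [-1.0, 1.2, -0.4]
opening: 0.218
```

Call:
apply_moves(plan=[[-0.07, -0.29, 0, 0, 0, 0, 1.5], [0, 0, 0, 0, 0, 0, 1.5]])

```text
clock: 17.0
eef_pos: [0.6615, 0.0884, 0.003]
eef_rot: [-26.7, 90.0, -130.9]
contact_force: [-1.3, -0.1, -0.3]
opening: 0.222
```

```bash
python3 st.py
```

```text
t 17.0 p [661.5  88.4   3. ] q [  0.6  35.   -1.   54.   -0.  104.8] F [-1.31 -0.09 -0.28] Tq [-0.17  0.29 -0.13] op 18.9
jawyaw -14.19 toolx [-2.e-04 -2.e-04 -1.e+00] jawz -0.0001
```

Call:
apply_moves(plan=[[-0.1, -0.28, 0, 0, 0, 0, 1.5], [0, 0, 0, 0, 0, 0, 1.5]])

```text
clock: 17.17
eef_pos: [0.6605, 0.0856, 0.003]
eef_rot: [-30.2, 90.0, -134.3]
contact_force: [-0.9, -0.3, 0.7]
opening: 0.221
```

Call:
apply_moves(plan=[[-0.08, -0.29, 0, 0, 0, 0, 1.5], [0, 0, 0, 0, 0, 0, 1.5]])

```text
clock: 17.33
eef_pos: [0.6597, 0.0827, 0.003]
eef_rot: [-45.0, 90.0, -149.2]
contact_force: [-1.5, -0.2, 0.4]
opening: 0.218
```

```bash
python3 st.py;python3 look.py 21 top:228,148,288,184
```

```text
t 17.33 p [659.7  82.7   3. ] q [ 1.000e-01  3.480e+01 -1.500e+00  5.370e+01 -0.000e+00  1.043e+02] F [-1.46 -0.2   0.37] Tq [-0.13  0.28 -0.12] op 18.6
jawyaw -14.18 toolx [-1.e-04 -1.e-04 -1.e+00] jawz -0.0001
top 8
```

View pics/top21.png

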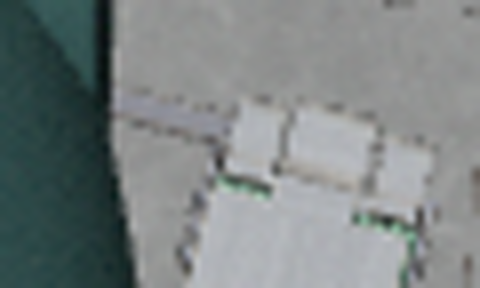

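Call:
apply_moves(plan=[[-0.04, 0.01, 0.2, 0, 0, 0, 1.5], [0, 0, 0.2, 0, 0, 0, 1.5], [0, 0, 0, 0, 0, 0, 1.5]], newtons=120)

```text
clock: 17.63
eef_pos: [0.6595, 0.0832, 0.0072]
eef_rot: [-139.4, 90.0, 116.5]
contact_force: [-0.3, -1.2, -2.9]
opening: 0.211
```

```bash
python3 st.py
```

```text
t 17.63 p [659.5  83.2   7.2] q [  0.2  34.6  -1.2  54.2   0.  104.4] F [-0.28 -1.25 -2.91] Tq [ 0.08  0.1  -0.02] op 18.1
jawyaw -14.18 toolx [-0.  0. -1.] jawz -0.0
```

Call:
apply_moves(plan=[[0, 0, 0.2, 0, 0, 0, 1.5], [0, 0, 0.2, 0, 0, 0, 1.5], [0, 0, 0.2, 0, 0, 0, 1.5]])

```text
clock: 17.88
eef_pos: [0.6593, 0.0833, 0.0129]
eef_rot: [-96.7, 90.0, 159.1]
contact_force: [-1.1, 0.4, -3.6]
opening: 0.214
```

```bash
python3 st.py
```

```text
t 17.88 p [659.3  83.3  12.9] q [  0.2  34.3  -0.7  55.    0.  104.3] F [-1.06  0.38 -3.58] Tq [ 0.3   0.08 -0.11] op 18.3
jawyaw -14.17 toolx [-4.e-04  2.e-04 -1.e+00] jawz -0.0005
```

Call:
apply_moves(plan=[[0, 0, 0.2, 0, 0, 0, 1.5], [0, 0, 0.2, 0, 0, 0, 1.5], [0, 0, 0.15, 0, 0, 0, 1.5], [0, 0, 0, 0, 0, 0, 1.5]])

```text
clock: 18.22
eef_pos: [0.6595, 0.0832, 0.0188]
eef_rot: [110.3, 90.0, 6.1]
contact_force: [-0.7, 0.5, -4.5]
opening: 0.215
```

```bash
python3 st.py;python3 look.py 22 side:210,145,290,220 top:228,148,288,184
```

```text
t 18.22 p [659.5  83.2  18.8] q [  0.2  34.1  -0.2  55.7   0.  104.4] F [-0.73  0.49 -4.52] Tq [ 0.31  0.16 -0.11] op 18.3
jawyaw -14.18 toolx [ 2.e-04  0.e+00 -1.e+00] jawz 0.0002
side 8
top 8
```

View pics/side22.png

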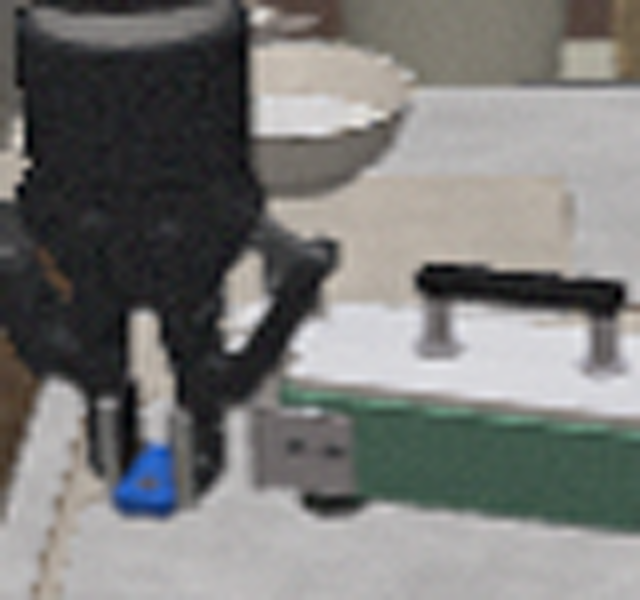

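View pics/top22.png

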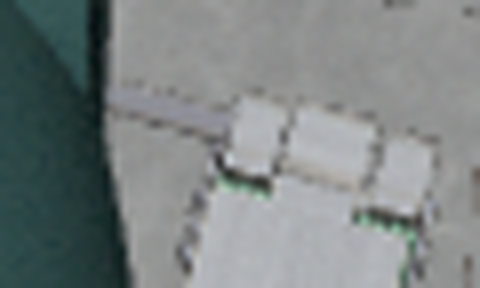

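Call:
apply_moves(plan=[[-0.05, -0.19, 0, 0, 0, 0, 1.5], [-0.05, -0.19, 0, 0, 0, 0, 1.5], [0, 0, 0, 0, 0, 0, 1.5]])

```text
clock: 18.57
eef_pos: [0.6585, 0.0792, 0.0185]
eef_rot: [164.5, 90.0, 60.3]
contact_force: [-0.2, 0.9, -4.0]
opening: 0.213
```

Call:
apply_moves(plan=[[-0.05, -0.19, 0, 0, 0, 0, 1.5], [0, 0, 0, 0, 0, 0, 1.5]])

```text
clock: 18.73
eef_pos: [0.658, 0.0772, 0.0185]
eef_rot: [71.6, 90.0, -32.6]
contact_force: [0.4, 0.6, -4.4]
opening: 0.216
```

Call:
apply_moves(plan=[[-0.05, -0.19, 0, 0, 0, 0, 1.5], [0, 0, 0, 0, 0, 0, 1.5]])

```text
clock: 18.9
eef_pos: [0.6574, 0.0753, 0.0185]
eef_rot: [-3.6, 90.0, -107.8]
contact_force: [-0.0, 0.7, -4.2]
opening: 0.211
```

```bash
python3 st.py
```

```text
t 18.9 p [657.4  75.3  18.5] q [ -0.5  33.8  -0.8  55.4  -0.  103.7] F [-0.02  0.7  -4.23] Tq [ 0.48 -0.14 -0.03] op 18.0
jawyaw -14.18 toolx [-0.e+00 -1.e-04 -1.e+00] jawz -0.0
```

Call:
apply_moves(plan=[[-0.05, -0.19, 0, 0, 0, 0, 1.5], [0, 0, 0, 0, 0, 0, 1.5]])

```text
clock: 19.07
eef_pos: [0.6569, 0.0734, 0.0185]
eef_rot: [33.3, 90.0, -70.9]
contact_force: [0.2, 0.4, -3.9]
opening: 0.209
```

Call:
apply_moves(plan=[[-0.05, -0.19, 0, 0, 0, 0, 1.5], [0, 0, 0, 0, 0, 0, 1.5]])

```text
clock: 19.23
eef_pos: [0.6565, 0.0716, 0.0185]
eef_rot: [59.5, 90.0, -44.7]
contact_force: [1.2, 1.3, -4.1]
opening: 0.211
```

Call:
apply_moves(plan=[[-0.05, -0.19, 0, 0, 0, 0, 1.5], [0, 0, 0, 0, 0, 0, 1.5]])

```text
clock: 19.4
eef_pos: [0.656, 0.0696, 0.0186]
eef_rot: [77.4, 90.0, -26.8]
contact_force: [0.1, 0.5, -3.8]
opening: 0.208
```

Call:
apply_moves(plan=[[-0.05, -0.19, 0, 0, 0, 0, 1.5], [0, 0, 0, 0, 0, 0, 1.5]])

```text
clock: 19.57
eef_pos: [0.6555, 0.0677, 0.0185]
eef_rot: [54.8, 90.0, -49.3]
contact_force: [0.8, 1.5, -3.8]
opening: 0.214
```

```bash
python3 st.py
```

```text
t 19.57 p [655.5  67.7  18.5] q [ -1.2  33.6  -1.3  55.2  -0.  103. ] F [ 0.8   1.53 -3.82] Tq [ 0.5  -0.21  0.07] op 18.3
jawyaw -14.18 toolx [ 1.e-04 -2.e-04 -1.e+00] jawz 0.0002
```

Call:
apply_moves(plan=[[-0.07, -0.29, 0, 0, 0, 0, 1.5], [-0.07, -0.29, 0, 0, 0, 0, 1.5], [0, 0, 0, 0, 0, 0, 1.5]])

```text
clock: 19.82
eef_pos: [0.6539, 0.0615, 0.0185]
eef_rot: [-7.2, 90.0, -111.4]
contact_force: [0.6, 0.1, -3.9]
opening: 0.211
```

Call:
apply_moves(plan=[[-0.07, -0.29, 0, 0, 0, 0, 1.5], [-0.05, -0.19, 0, 0, 0, 0, 1.5], [0, 0, 0, 0, 0, 0, 1.5]])

```text
clock: 20.07
eef_pos: [0.6527, 0.0569, 0.0185]
eef_rot: [-5.3, 90.0, -109.5]
contact_force: [0.3, -0.8, -4.9]
opening: 0.211
```

Call:
apply_moves(plan=[[-0.05, -0.19, 0, 0, 0, 0, 1.5], [0, 0, 0, 0, 0, 0, 1.5]])

```text
clock: 20.23
eef_pos: [0.6523, 0.0552, 0.0184]
eef_rot: [-19.5, 90.0, -123.7]
contact_force: [0.6, -0.2, -4.4]
opening: 0.217
```

```bash
python3 st.py
```

```text
t 20.23 p [652.3  55.2  18.4] q [ -2.3  33.2  -2.   54.8  -0.  101.9] F [ 0.64 -0.15 -4.4 ] Tq [ 0.26 -0.18  0.08] op 18.6
jawyaw -14.19 toolx [-1.e-04 -2.e-04 -1.e+00] jawz -0.0001
```

Call:
apply_moves(plan=[[-0.05, -0.19, 0, 0, 0, 0, 1.5], [0, 0, 0, 0, 0, 0, 1.5]])

```text
clock: 20.4
eef_pos: [0.6518, 0.0534, 0.0185]
eef_rot: [-11.8, 90.0, -116.0]
contact_force: [0.5, 0.5, -4.5]
opening: 0.214
```

Call:
apply_moves(plan=[[-0.05, -0.19, 0, 0, 0, 0, 1.5], [0, 0, 0, 0, 0, 0, 1.5]])

```text
clock: 20.57
eef_pos: [0.6513, 0.0515, 0.0185]
eef_rot: [25.0, 90.0, -79.2]
contact_force: [1.3, 1.7, -3.9]
opening: 0.214
```

Call:
apply_moves(plan=[[-0.05, -0.19, 0, 0, 0, 0, 1.5], [0, 0, 0, 0, 0, 0, 1.5]])

```text
clock: 20.73
eef_pos: [0.6508, 0.0496, 0.0185]
eef_rot: [41.3, 90.0, -62.9]
contact_force: [1.6, 0.8, -4.6]
opening: 0.215
```

Call:
apply_moves(plan=[[-0.05, -0.19, 0, 0, 0, 0, 1.5], [0, 0, 0, 0, 0, 0, 1.5]])

```text
clock: 20.9
eef_pos: [0.6503, 0.0476, 0.0185]
eef_rot: [36.6, 90.0, -67.6]
contact_force: [1.0, 0.2, -4.0]
opening: 0.214
```

```bash
python3 st.py
```

```text
t 20.9 p [650.3  47.6  18.5] q [ -3.   33.   -2.5  54.6  -0.  101.2] F [ 0.97  0.23 -4.  ] Tq [ 0.35 -0.38  0.11] op 18.2
jawyaw -14.19 toolx [ 1.e-04 -1.e-04 -1.e+00] jawz 0.0001
```

Call:
apply_moves(plan=[[-0.07, -0.29, 0, 0, 0, 0, 1.5], [-0.07, -0.29, 0, 0, 0, 0, 1.5], [0, 0, 0, 0, 0, 0, 1.5]])

```text
clock: 21.15
eef_pos: [0.6488, 0.0414, 0.0185]
eef_rot: [-5.1, 90.0, -109.3]
contact_force: [2.2, 0.4, -5.0]
opening: 0.211
```

Call:
apply_moves(plan=[[-0.07, -0.29, 0, 0, 0, 0, 1.5], [-0.07, -0.29, 0, 0, 0, 0, 1.5], [0, 0, 0, 0, 0, 0, 1.5]])

```text
clock: 21.4
eef_pos: [0.6474, 0.0356, 0.0185]
eef_rot: [-11.3, 90.0, -115.5]
contact_force: [1.0, -0.9, -5.1]
opening: 0.212
```

Call:
apply_moves(plan=[[-0.07, -0.29, 0, 0, 0, 0, 1.5], [-0.07, -0.29, 0, 0, 0, 0, 1.5], [0, 0, 0, 0, 0, 0, 1.5]])

```text
clock: 21.65
eef_pos: [0.646, 0.0299, 0.0185]
eef_rot: [-3.7, 90.0, -107.9]
contact_force: [0.5, -1.5, -3.8]
opening: 0.212
```

```bash
python3 st.py;python3 look.py 23 side:210,145,290,220 top:228,148,288,184
```

```text
t 21.65 p [646.   29.9  18.5] q [-4.6 32.5 -3.4 54.1 -0.  99.6] F [ 0.49 -1.52 -3.82] Tq [-0.04 -0.22  0.07] op 18.1
jawyaw -14.19 toolx [-1.e-04 -4.e-04 -1.e+00] jawz -0.0
side 8
top 8
```

View pics/side23.png

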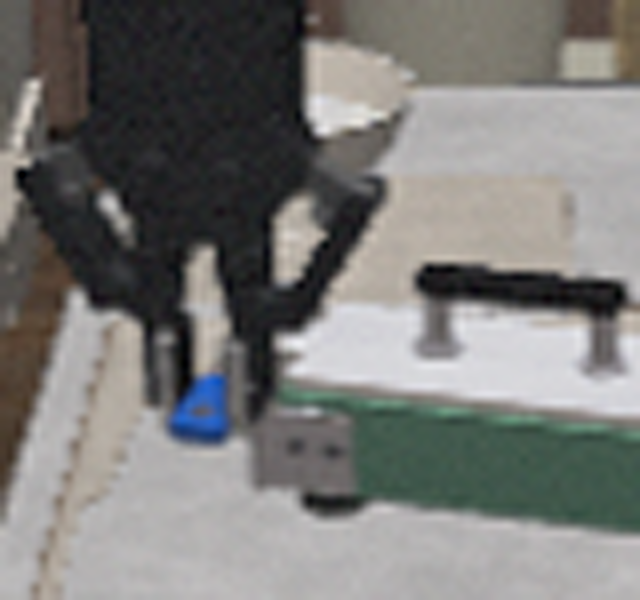

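View pics/top23.png

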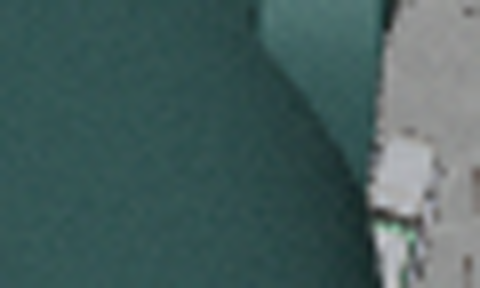

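Call:
apply_moves(plan=[[-0.05, -0.19, 0, 0, 0, 0, 1.5], [-0.05, -0.19, 0, 0, 0, 0, 1.5], [0, 0, 0, 0, 0, 0, 1.5]])

```text
clock: 22.0
eef_pos: [0.6451, 0.0265, 0.0185]
eef_rot: [167.2, 90.0, 63.0]
contact_force: [1.4, 0.6, -4.3]
opening: 0.212
```

Call:
apply_moves(plan=[[-0.025, -0.1, 0, 0, 0, 0, 1.5], [0, 0, 0, 0, 0, 0, 1.5]])

```text
clock: 22.17
eef_pos: [0.6449, 0.0257, 0.0185]
eef_rot: [166.8, 90.0, 62.7]
contact_force: [1.3, 1.3, -4.7]
opening: 0.212
```

Call:
apply_moves(plan=[[-0.025, -0.1, 0, 0, 0, 0, 1.5], [0, 0, 0, 0, 0, 0, 1.5]])

```text
clock: 22.33
eef_pos: [0.6446, 0.0246, 0.0185]
eef_rot: [-79.9, 90.0, 175.9]
contact_force: [1.9, 2.1, -4.7]
opening: 0.21
```

```bash
python3 st.py
```

```text
t 22.33 p [644.6  24.6  18.5] q [-5.  32.3 -3.7 54.  -0.  99.1] F [ 1.85  2.14 -4.71] Tq [ 0.54 -0.37  0.1 ] op 17.9
jawyaw -14.17 toolx [-0.  0. -1.] jawz -0.0
```

Call:
apply_moves(plan=[[-0.025, -0.1, 0, 0, 0, 0, 1.5], [0, 0, 0, 0, 0, 0, 1.5]])

```text
clock: 22.5
eef_pos: [0.6444, 0.0236, 0.0185]
eef_rot: [-120.1, 90.0, 135.7]
contact_force: [1.4, 1.7, -5.3]
opening: 0.212
```

Call:
apply_moves(plan=[[-0.025, -0.1, 0, 0, 0, 0, 1.5], [0, 0, 0, 0, 0, 0, 1.5]])

```text
clock: 22.67
eef_pos: [0.6441, 0.0226, 0.0185]
eef_rot: [-52.0, 90.0, -156.1]
contact_force: [1.3, 1.1, -5.2]
opening: 0.216
```

```bash
python3 st.py;python3 look.py 24 side:210,145,290,220
```

```text
t 22.67 p [644.1  22.6  18.5] q [-5.2 32.3 -3.8 54.  -0.  98.9] F [ 1.29  1.11 -5.15] Tq [ 0.52 -0.37  0.07] op 18.4
jawyaw -14.18 toolx [-1.e-04 -0.e+00 -1.e+00] jawz -0.0001
side 8
```

View pics/side24.png

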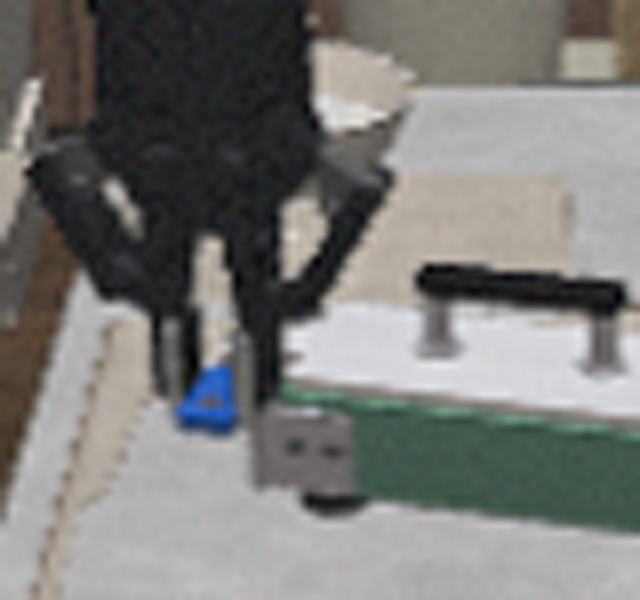

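Call:
apply_moves(plan=[[-0.025, -0.1, 0, 0, 0, 0, 1.5], [0, 0, 0, 0, 0, 0, 1.5]])

```text
clock: 22.88
eef_pos: [0.6439, 0.0216, 0.0185]
eef_rot: [-42.5, 90.0, -146.7]
contact_force: [1.5, 1.8, -5.4]
opening: 0.216
```

Call:
apply_moves(plan=[[-0.025, -0.1, 0, 0, 0, 0, 1.5], [0, 0, 0, 0, 0, 0, 1.5]])

```text
clock: 23.05
eef_pos: [0.6437, 0.0212, 0.0185]
eef_rot: [-178.3, 89.9, 77.5]
contact_force: [2.3, 6.3, -4.4]
opening: 0.211
```

```bash
python3 st.py
```

```text
t 23.05 p [643.7  21.2  18.5] q [-5.4 32.2 -3.9 53.9  0.1 98.8] F [ 2.32  6.3  -4.45] Tq [ 1.3  -0.44 -0.04] op 18.0
jawyaw -14.16 toolx [ 3.0e-04  1.2e-03 -1.0e+00] jawz -0.0
```

Call:
apply_moves(plan=[[-0.012, -0.05, 0, 0, 0, 0, 1.5], [0, 0, 0, 0, 0, 0, 1.5]])

```text
clock: 23.22
eef_pos: [0.6437, 0.0212, 0.0185]
eef_rot: [180.0, 89.9, 75.8]
contact_force: [2.5, 9.1, -4.8]
opening: 0.21
```

Call:
apply_moves(plan=[[0, 0, -0.05, 0, 0, 0, 1.5], [0, 0, 0, 0, 0, 0, 1.5]])

```text
clock: 23.38
eef_pos: [0.6438, 0.0211, 0.0183]
eef_rot: [171.7, 89.9, 67.5]
contact_force: [1.0, 9.3, -2.2]
opening: 0.218
```

```bash
python3 st.py
```

```text
t 23.38 p [643.8  21.1  18.3] q [-5.4 32.2 -3.9 53.8  0.1 98.7] F [ 1.02  9.25 -2.24] Tq [ 1.83 -0.36 -0.06] op 18.6
jawyaw -14.15 toolx [ 7.0e-04  1.8e-03 -1.0e+00] jawz 0.0003
```

Call:
apply_moves(plan=[[0.01, 0.04, -0.03, 0, 0, 0, 1.5], [0, 0, 0, 0, 0, 0, 1.5]])

```text
clock: 23.55
eef_pos: [0.6439, 0.0211, 0.0181]
eef_rot: [154.4, 89.9, 50.2]
contact_force: [0.4, 6.2, 0.1]
opening: 0.21
```

Call:
apply_moves(plan=[[0, 0, 0, 0, 0, 0, 2.2], [0, 0, 0, 0, 0, 0, 2.8], [0, 0, 0, 0, 0, 0, 3.6], [0, 0, 0, 0, 0, 0, 3.6]], newtons=40)

```text
clock: 23.88
eef_pos: [0.6437, 0.0203, 0.0179]
eef_rot: [33.5, 90.0, -70.7]
contact_force: [0.5, 1.1, 0.7]
opening: 0.425
```

```bash
python3 st.py
```

```text
t 23.88 p [643.7  20.3  17.9] q [-5.4 32.3 -3.9 53.8 -0.  98.8] F [0.53 1.11 0.7 ] Tq [ 0.   -0.03  0.04] op 36.3
jawyaw -14.19 toolx [ 2.e-04 -6.e-04 -1.e+00] jawz 0.0003
```

Released without load. Retreat up and away, then look.

Call:
apply_moves(plan=[[0, 0, 1, 0, 0, 0, 3.6], [0, 0, 2, 0, 0, 0, 3.6], [0, 0, 3, 0, 0, 0, 3.6], [0, 0, 4, 0, 0, 0, 3.6], [-1, 3, 2, 0, 0, 0, 3.6]])

```text
clock: 24.3
eef_pos: [0.6359, 0.0472, 0.1423]
eef_rot: [86.0, 89.7, -18.4]
contact_force: [0.9, 0.6, 1.5]
opening: 0.423
```

Call:
apply_moves(plan=[[-2, 3.6, 0, 0, 0, 0, 3.6], [-2, 3.6, 0, 0, 0, 0, 3.6], [-2, 3.6, 0, 0, 0, 0, 3.6], [-2, 3.6, 0, 0, 0, 0, 3.6], [-2, 3.6, 0, 0, 0, 0, 3.6]])

```text
clock: 24.72
eef_pos: [0.5325, 0.2319, 0.1387]
eef_rot: [105.1, 89.9, 0.9]
contact_force: [1.0, 0.6, 0.5]
opening: 0.42
```

Call:
apply_moves(plan=[[-2, 3.0, 0, 0, 0, 0, 3.6], [-2, 0, 0, 0, 0, 0, 3.6], [0, 0, 0, 0, 0, 0, 3.6], [0, 0, 0, 0, 0, 0, 3.6]])

```text
clock: 25.05
eef_pos: [0.4932, 0.2609, 0.1387]
eef_rot: [105.9, 89.9, 1.8]
contact_force: [0.4, -0.4, 0.2]
opening: 0.422
```

```bash
python3 st.py;python3 look.py 25 side:200,145,300,220 top:210,140,290,200; python3 - <<'E'
import numpy as np,cv2
for n in("side","top"): cv2.imwrite(f"pics/{n}25f.png",dict(np.load(n+"25.npz"))["color"])
E
```

```text
t 25.05 p [493.2 260.9 138.7] q [ 19.5  19.7  -5.7  64.6  -0.  123.6] F [ 0.4  -0.39  0.2 ] Tq [ 0.01  0.   -0.02] op 36.0
jawyaw -14.1 toolx [ 0.001  0.    -1.   ] jawz 0.0009
side 8
top 8
```

View pics/side25.png

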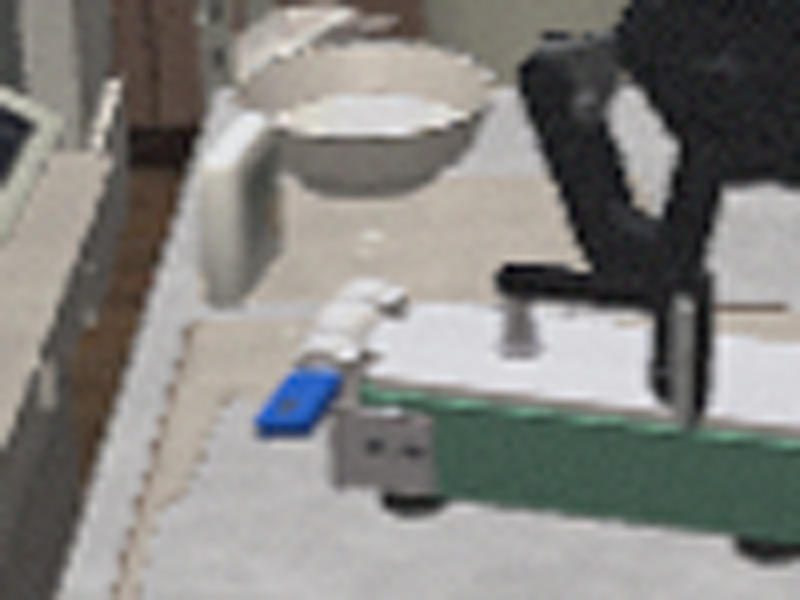

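View pics/top25.png

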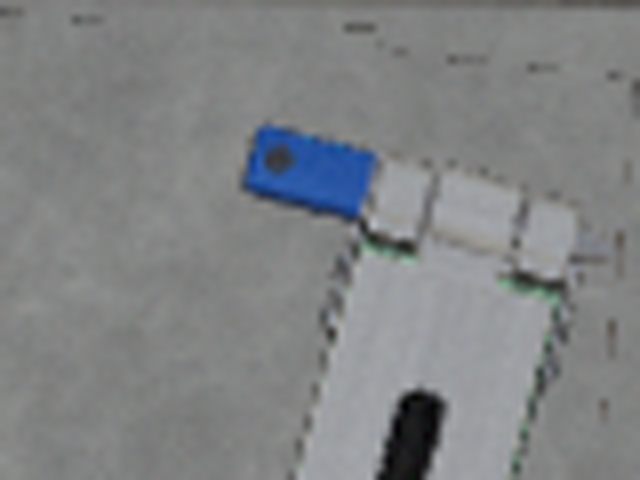

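View pics/top25f.png

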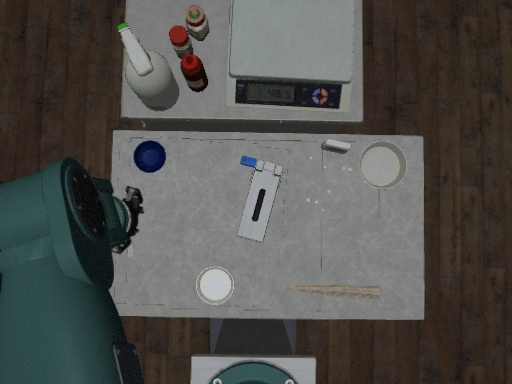

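```bash
python3 - <<'E'
from h import *
t=dict(np.load("top25.npz"))
pr=TF([.5345,-.0051,0],-14.2)
c,m=contour(t["color"],(235,150,262,172),lambda b,h:(h[...,1]>95)&(h[...,0]>95))
P=pr.inv(plane(t,c,.059))*1000
print(rect(plane(t,c,.059)),P[:,1].min(),P[:,1].max(),P[:,0].min(),P[:,0].max())
px=lambda a:(np.array(a)+.5)/8-.5+[210,140]
print((pr.inv(plane(t,px([(607,250),(372,190),(577,245),(440,402),(378,152),(362,215)]),.056))*1000).round(1))
c,m=contour(t["color"],(230,155,290,250),lambda b,h:(b.max(-1)<60)); print("handle",rect(plane(t,c,.0925)))
for n,a,roi in(("dish",0,0),):pass
a=dict(np.load("top0.npz"))["color"].astype(int);b=t["color"].astype(int)
d=np.abs(a-b).sum(-1)
for n,r in(("dish",(132,138,170,175)),("bowl",(358,138,410,190)),("white",(193,263,238,308)),("sticks",(285,282,385,300)),("block",(320,138,354,155))):
    print(n,np.percentile(d[r[1]:r[3],r[0]:r[2]],99))
E
python3 st.py
```

```text
(array([643.78497314,  21.59735489]), 38.097869873046875, 22.320131301879883, 76.2619857788086) 33.62561131177624 71.73136109282525 88.27988625946655 110.62752629118347
[[100.4 -42.5  56. ]
 [ 99.4  32.5  56. ]
 [ 99.5 -33.1  56. ]
 [ 41.5  -4.9  56. ]
 [111.3  33.7  56. ]
 [ 91.1  33.4  56. ]]
handle (array([535.31317139,  -4.7163372 ]), 77.86312866210938, 14.055867195129395, -14.748146057128906)
dish 34.0
bowl 47.9099999999994
white 32.0
sticks 29.0
block 28.230000000000018
t 25.15 p [494.5 260.3 138.3] q [ 19.4  19.8  -5.6  64.6  -0.  123.6] F [ 0.22 -0.06 -0.12] Tq [-0.03  0.03 -0.02] op 36.0
jawyaw -14.21 toolx [ 1.e-03  1.e-04 -1.e+00] jawz 0.0009
```

```bash
python3 - <<'E'
import cv2,numpy as np
a=dict(np.load("top25.npz"))["color"][150:180,236:290]
cv2.imwrite("pics/z25.png",cv2.convertScaleAbs(cv2.resize(a,None,fx=14,fy=14,interpolation=cv2.INTER_CUBIC),alpha=1.3))
E
```

```text
(no output)
```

View pics/z25.png

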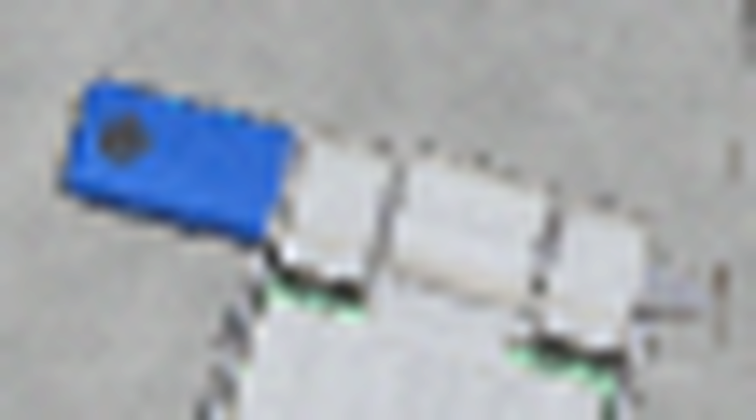

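Call:
apply_moves(plan=[[2.6, -3.1, 0, 0, 0, 0, 0], [2.7, -3.1, 0, 0, 0, 0, 0], [2.7, -3.1, 0, 0, 0, 0, 0], [2.7, -3.1, 0, 0, 0, 0, 0], [2.7, -3.1, -1, 0, 0, 0, 0]])

```text
clock: 25.57
eef_pos: [0.6299, 0.1031, 0.1293]
eef_rot: [103.2, 89.8, -1.0]
contact_force: [0.2, 0.7, -0.2]
opening: 0.003
```

Call:
apply_moves(plan=[[2.7, -3.1, -2, 0, 0, 0, 0], [0.2, -0.3, -3, 0, 0, 0, 0], [0, 0, -3, 0, 0, 0, 0], [0, 0, -2, 0, 0, 0, 0], [0, 0, 0, 0, 0, 0, 0]])

```text
clock: 25.98
eef_pos: [0.6521, 0.0733, 0.0253]
eef_rot: [-75.3, 89.6, -179.6]
contact_force: [-0.2, 0.5, -0.6]
opening: 0.0
```

Call:
apply_moves(plan=[[0, 0, 0, 0, 0, 0, 0]])

```text
clock: 26.07
eef_pos: [0.6539, 0.0739, 0.0293]
eef_rot: [-71.8, 89.9, -176.1]
contact_force: [0.1, 0.8, 0.3]
opening: -0.002
```

```bash
python3 st.py;python3 look.py 26 side:200,125,300,220 top:200,130,290,200
```

```text
t 26.07 p [653.9  73.9  29.3] q [ -0.6  33.1  -0.4  56.6  -0.  103.6] F [0.11 0.84 0.29] Tq [-0.    0.03 -0.01] op -0.1
jawyaw -14.25 toolx [-1.5e-03 -1.0e-04 -1.0e+00] jawz -0.0014
side 6
top 8
```

View pics/side26.png

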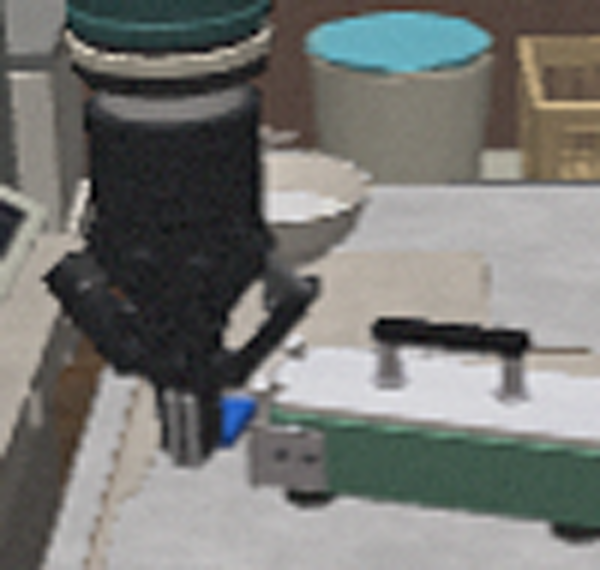

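Call:
apply_moves(plan=[[0.35, -0.09, -0.9, 0, 0, 0, 0], [-0.2, -0.78, 0, 0, 0, 0, 0], [-0.2, -0.78, 0, 0, 0, 0, 0], [0, 0, 0, 0, 0, 0, 0], [0, 0, 0, 0, 0, 0, 0]])

```text
clock: 26.58
eef_pos: [0.6533, 0.0576, 0.021]
eef_rot: [100.6, 90.0, -3.6]
contact_force: [-0.5, -0.2, -1.5]
opening: 0.002
```

Call:
apply_moves(plan=[[-0.05, -0.19, 0, 0, 0, 0, 0], [0, 0, 0, 0, 0, 0, 0]])

```text
clock: 26.75
eef_pos: [0.6529, 0.0562, 0.0208]
eef_rot: [98.2, 90.0, -6.0]
contact_force: [0.5, 0.8, 0.6]
opening: 0.002
```

Call:
apply_moves(plan=[[-0.05, -0.19, 0, 0, 0, 0, 0], [0, 0, 0, 0, 0, 0, 0]])

```text
clock: 26.92
eef_pos: [0.6523, 0.0544, 0.0207]
eef_rot: [79.0, 90.0, -25.2]
contact_force: [-0.4, 0.4, 0.9]
opening: 0.002
```

```bash
python3 st.py
```

```text
t 26.92 p [652.3  54.4  20.7] q [ -2.4  33.1  -1.8  55.1  -0.  101.8] F [-0.39  0.44  0.91] Tq [-0.06 -0.01  0.06] op 0.2
jawyaw -14.17 toolx [ 1.e-04 -0.e+00 -1.e+00] jawz 0.0001
```

Call:
apply_moves(plan=[[-0.05, -0.19, 0, 0, 0, 0, 0], [0, 0, 0, 0, 0, 0, 0]])

```text
clock: 27.08
eef_pos: [0.6518, 0.0524, 0.0206]
eef_rot: [-18.2, 90.0, -122.4]
contact_force: [0.3, -0.2, -0.3]
opening: 0.001
```

Call:
apply_moves(plan=[[-0.025, -0.1, 0, 0, 0, 0, 0], [0, 0, 0, 0, 0, 0, 0]])

```text
clock: 27.25
eef_pos: [0.6515, 0.0515, 0.0206]
eef_rot: [-44.3, 90.0, -148.5]
contact_force: [0.5, 0.4, -0.0]
opening: 0.002
```

Call:
apply_moves(plan=[[-0.025, -0.1, 0, 0, 0, 0, 0], [0, 0, 0, 0, 0, 0, 0]])

```text
clock: 27.42
eef_pos: [0.6513, 0.0505, 0.0206]
eef_rot: [-19.1, 90.0, -123.3]
contact_force: [-0.4, 0.2, -0.6]
opening: -0.0
```

Call:
apply_moves(plan=[[-0.025, -0.1, 0, 0, 0, 0, 0], [0, 0, 0, 0, 0, 0, 0]])

```text
clock: 27.58
eef_pos: [0.6512, 0.0498, 0.0207]
eef_rot: [169.2, 90.0, 65.0]
contact_force: [0.9, 1.1, 0.4]
opening: -0.0
```

Call:
apply_moves(plan=[[-0.025, -0.1, 0, 0, 0, 0, 0], [0, 0, 0, 0, 0, 0, 0]])

```text
clock: 27.75
eef_pos: [0.6512, 0.0496, 0.0207]
eef_rot: [172.6, 89.9, 68.4]
contact_force: [1.3, 7.5, -0.3]
opening: -0.001
```

Call:
apply_moves(plan=[[-0.012, -0.05, 0, 0, 0, 0, 0], [0, 0, 0, 0, 0, 0, 0]])

```text
clock: 27.92
eef_pos: [0.6512, 0.0495, 0.0208]
eef_rot: [174.1, 89.8, 69.9]
contact_force: [1.8, 10.4, -0.0]
opening: -0.002
```

```bash
python3 st.py
```

```text
t 27.92 p [651.2  49.5  20.8] q [ -2.9  32.9  -2.2  54.9   0.2 101.3] F [ 1.79 10.41 -0.05] Tq [ 2.12 -0.5  -0.02] op -0.1
jawyaw -14.12 toolx [ 0.001   0.0027 -1.    ] jawz 0.0003
```

Call:
apply_moves(plan=[[0.2, 0.8, 0, 0, 0, 0, 0], [0.5, 2, 0, 0, 0, 0, 0], [0, 0, 3, 0, 0, 0, 0], [0, 0, 4, 0, 0, 0, 0], [-2, 3.5, 1, 0, 0, 0, 0]])

```text
clock: 28.33
eef_pos: [0.6422, 0.1078, 0.1053]
eef_rot: [91.5, 89.6, -12.9]
contact_force: [1.5, 0.4, 0.0]
opening: 0.003
```

Call:
apply_moves(plan=[[-2, 3.5, 1, 0, 0, 0, 0], [-2, 3.5, 1, 0, 0, 0, 0], [-2, 3.5, 1, 0, 0, 0, 0], [-2, 3.5, 0, 0, 0, 0, 0], [0, 0, 0, 0, 0, 0, 0]])

```text
clock: 28.75
eef_pos: [0.5545, 0.2563, 0.1315]
eef_rot: [-176.8, 89.9, 79.2]
contact_force: [-0.8, -0.3, -0.1]
opening: -0.001
```

Call:
apply_moves(plan=[[-3, 0, 1, 0, 0, 0, 0], [-3, 0, 1, 0, 0, 0, 0], [-3, 0, 0, 0, 0, 0, 0], [-3, 0, 0, 0, 0, 0, 0], [0, 0, 0, 0, 0, 0, 0]])

```text
clock: 29.17
eef_pos: [0.4329, 0.2509, 0.151]
eef_rot: [-50.2, 89.9, -154.3]
contact_force: [1.0, 0.7, 1.2]
opening: 0.003
```

```bash
python3 st.py;python3 look.py 27 side:200,145,360,265 top:100,120,300,270
```

```text
t 29.17 p [432.9 250.9 151. ] q [ 20.8  14.  -12.1  64.1  -0.  124.9] F [1.04 0.67 1.23] Tq [ 0.02 -0.06 -0.03] op 0.3
jawyaw -14.09 toolx [-1.6e-03 -8.0e-04 -1.0e+00] jawz -0.0014
side 5
top 4
```

View pics/side27.png

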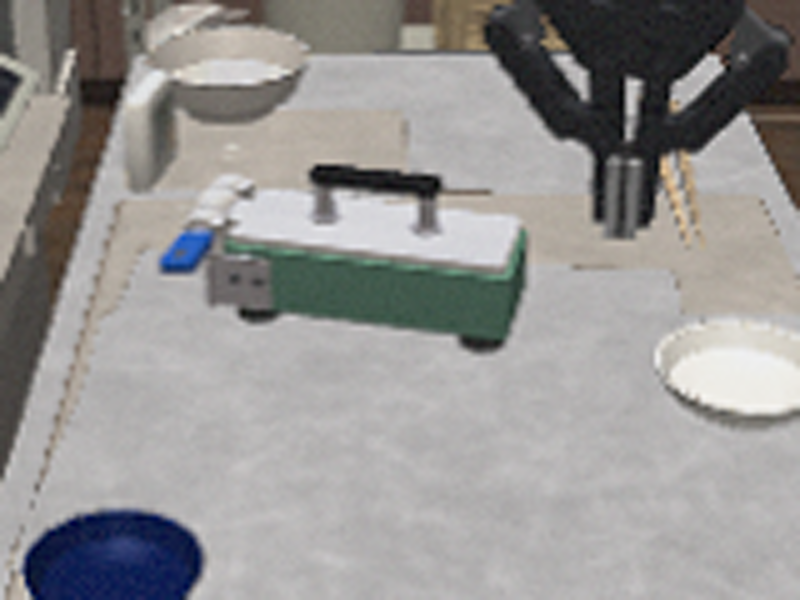

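View pics/top27.png

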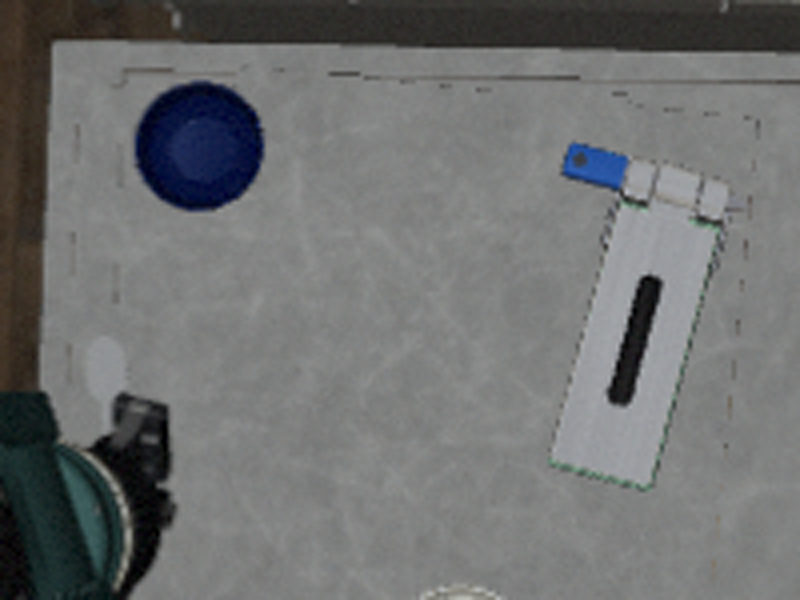

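The pictures show the cover flat on the rim (green edge even all round), the tab against the near eye at about (626,172), and the nose out of the far eye at about (740,208). The dish and spoon are undisturbed, and the gripper touches nothing.

Call:
apply_moves(plan=[[0, 0, 0, 0, 0, 0, 0], [0, 0, 0, 0, 0, 0, 0]])

```text
clock: 29.43
eef_pos: [0.4386, 0.2512, 0.1505]
eef_rot: [75.7, 90.0, -28.5]
contact_force: [-0.5, 0.4, 0.2]
opening: 0.002
```

```bash
python3 -c "
from plant import robot
print(robot.finish_job())"
```

```text
the job is handed in; nothing more can be done
None
```

The cover is seated flat on the mould and the pin is through all three eyes with its tab home. I handed the job in at 29.4 s, with the gripper clear of everything. I set the cover first, felt for the sunken hinge with the pin's shaft on the eye's top, lifted the hinge on the pin, and slid the pin home.

**Last checks**
- **Tab:** it met the eye at about 9 N. A second gentle push on its end gave about 10 N with no further travel, and the top picture shows no gap.
- **Bystanders:** a picture comparison after the pin went in showed the dish and bowl unmoved. The spoon was partly hidden by the arm, and its visible part looked in place.

**What disagreed or went less smoothly**
- **Gripper height:** the fingertips stood about 31 mm above the reported TCP height. I found this on the first grasp, when the fingers closed above the handle and a test touch pressed its top with about 40 N. I corrected for the offset from then on.
- **Seating the cover:** it first caught on the trough's tapered edge with about 15 N. I moved it back about 1 mm and it seated at the expected height.
- **Feeling the hinge:** this pushed the hinge block about 5 mm further down before I lifted it.
- **Pin position in the picture:** the top camera put the tab's middle at 52.7 mm from the hinge point, where 51.5 mm is nominal. The nose stood about 11 mm out where about 13 mm is expected. That is within the camera's 2 mm accuracy, and the push test found no gap.

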